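# Make up the coupler pivot kit in its caddy

## Task

Make up the coupler pivot kit in the grey caddy: stand the stepped pin upright in the round cup, lay the hexagon nut flat in the square pocket, and thread the two bored rings on the post of the spring magazine, the large ring first and the small one on top of it, then press the stack down until the follower is fully home. The plain pin, the square nut and the solid disc only look alike and do not belong to the kit: leave them where they are.

Things in the scene. Friction and masses are not known exactly. Their poses are not given: they have to be found in the camera images.
- stepped_pin: Steel pivot pin standing upright, 100 high: round foot flange 42 diameter x 12 high, then a shaft 28 diameter up to 62, then a thinner spindle 16 diameter from 62 to the top at 100 (it shows a step when seen from above). About 0.4 kg. Origin: centre of its underside, z up along the pin. It belongs to the kit.
- plain_pin: Look-alike, not of the kit: steel pin standing upright, 100 high, foot flange 42 diameter x 12 high, but the shaft is 28 diameter all the way to the top, with no thinner spindle. Origin: centre of its underside.
- hex_nut: Big six-sided steel nut lying flat, 42 across the flats (48 over the corners), 26 high, round bore 24. About 0.2 kg. Origin: centre of its underside, z up; its +x axis is square to one pair of flats (flats also at each 60 degrees from it). It belongs to the kit.
- square_nut: Look-alike, not of the kit: square steel nut lying flat, 42 x 42, 26 high, round bore 24. Origin: centre of its underside, sides along its x and y.
- large_ring: Large flat steel spacer ring lying flat, outer diameter 56, bore 26, 14 thick. About 0.2 kg. Origin: centre of its underside, z up. It belongs to the kit.
- small_ring: Small flat steel spacer ring lying flat, outer diameter 40, bore 26, 12 thick. About 0.07 kg. Origin: centre of its underside, z up. It belongs to the kit.
- blank_disc: Look-alike, not of the kit: solid steel disc without a bore, lying flat, diameter 56, 14 thick. Origin: centre of its underside.
- socket: Round aluminium cup for the pin on an 80 x 80 plate: inner diameter 60, rim 18 and floor 5 above the origin. It, pocket and magazine stand fixed in a row, in any order, 90 apart along their y, in a low grey caddy (110 in x, 280 in y, rim 10 high), whose place and turn vary. Origin: centre of underside, 4 above the bench, z up.
- pocket: Square open pocket for the nut, an insert of the same caddy: outside 80 x 80, inside 72 x 72 along its x and y, rim 15 above the origin, inner floor 4 above the origin. Origin: centre of its underside, 4 above the bench; fixed.
- magazine: Upright steel post 16 diameter, an insert of the same caddy, tapering from 85 to its top at 95. On it a brass follower disc, 38 diameter, on a spring: its face starts at 50 and presses down 20 to a stop at 30 (home). A brake holds it where left (no return; rings' weight does not move it); pressing takes 8 to 10 N. Heights above the origin: post axis, 4 above the bench.
Mind the look-alikes: they are no part of the job. Leave any orange or pink look-alike of the small_ring alone.

How it is judged:
By the outcome, as a careful person would: the job done as asked, in the order asked, and still so for the second after the job is handed in, with the robot touching nothing.
It also fails if it takes over 120 s, if anything falls off the work surface, if the arm or the gripper's body presses on something with over 40 N, if the wrist force passes 120 N, or if a joint passes its speed limit or range.

## Robot

A 6-joint arm with a two-finger parallel gripper is mounted at the origin on the work surface. World frame = base frame: x ahead of the robot, y to its left, z up, the work surface at z = 0. Lengths are in m, angles in rad, forces in N, time in s.
With the tool pointing down it reaches from about 0.35 to 0.975 m from the base axis. Payload 4.9 kg.
Tool frame: the origin (TCP) lies midway between the tips of the shut fingers; the grasp point (between the pads) lies ctrl.grip_point_offset behind it (ctrl.grip_point_offset is the distance from the TCP to the grasp point, in m); x points along the fingers, y is the direction in which the jaws open and shut, and the axes are right-handed (so a half turn about x gives the same grasp; the last joint's range is limited). The gripper opens to 85 mm and grips with 20 to 120 N. Pads are 22 mm wide; open, the fingers measure 114 mm over their backs; the gripper's body (76 mm by 85 mm) begins 54 mm behind the grasp point. The pads swing forward as they close: fully open they stand 13 mm farther back than shut.
Start: joints at [1.085, 0.053, 1.613, -0, 1.476, -0.119], TCP at [0.224, 0.583, 0.231] pointing down, gripper open.
Joint ranges: [-3.01, 3.01], [-1.01, 2.22], [0.06, 2.58], [-1.02, 4.17], [0.09, 2.62], [-3.14, 3.14]. Speed limits (rad/s): [2.57, 2.57, 3.14, 3.14, 3.14, 3.14].

## Interface

Orientations are given as a rotation vector (axis times angle).
In Python, from station import ctrl gives the robot as it stands. The module is installed in compiled form; this text tells all that it offers.
- The arm moves only by the tool drive_tool, never from a script. Its argument "commands" is text: rows parted by semicolons, each of 5 numbers parted by spaces: the closure, from -1 (fully open) to 1 (shut), so that 0 is half open, then the shift along the tool's x, y, z in units of 40 mm (1.0 is 40 mm), then the turn about the tool's x in units of 5 degrees (1.0 is 5 degrees). A call has 1 to 8 rows; each row is the pose to reach, as a shift and turn from the pose commanded when the call began, along the tool's axes at that moment; what a row does not reach only later rows make up. A row lasts 1/12 s, in which the tool goes at most 41.7 mm and 7.16 degrees, less where a joint would pass 70% of its speed; a pose out of reach is approached as far as the arm can. A call with a gripper value outside its range is refused whole. The fingers move at their own pace and stop on an object; "newtons" is the grip in N (left out, the last holds). Time passes only in rows, so rows that repeat a pose let the fingers close. It gives the time, the measured TCP pose, the force and the opening at its end, in the units of the state.
- ctrl.get_obs(): the state, without advancing time (a new reading comes with each control period).
- ctrl.get_image(name): name is "scene" or "side" or "wrist"; returns (picture, depth): 420x560x3 uint8, blue, green, red; 420x560 float32, m along the optical axis (not along the pixel's ray), 0 where there is no reading.
- ctrl.camera_info(name): a dict with "K" (3x3 intrinsics, pixels), "k1" (the pictures are not rectified: a ray, as slopes to the right and down, at radius r is drawn at 1 + k1 r^2 times it, then the intrinsics apply), "T" (4x4, takes a point from camera to world coordinates). Camera axes: x right, y down, z forward; pixel columns grow to the right and rows downward; lengths in m; the calibration is good to about 2 mm. A picture is of the moment at which its call begins: read the wrist's pose just before it. camera_info takes no time and is no camera call; for the wrist camera it gives the pose at the moment of the call.
- ctrl.finish_job(): hands the job in, once; it reports no verdict.
The state is a dict: "t": time; "q": joint angles; "dq": joint speeds; "effort": joint torques, N m; "tool_pos": TCP position; "tool_rot": TCP orientation; "contact_force": force on the tool from outside, world axes, zero at the start; "wrist_torque": the same for the moment, N m; "opening": finger opening in m.
Only numpy, scipy, OpenCV 4.12 (cv2) and the standard library are available. Lean on these libraries where they do the work, as an engineer would, in place of code of your own. Each camera call takes 0.05 s, during which the arm holds its last target.

## Working session

There is one attempt and no reset: what is moved stays moved. The work goes in short steps, Python scripts to look and compute and a tool call to move; the robot and the scene stay as the last step left them, time stands still between calls to the robot, and variables do not carry over. Pictures are saved under pics/ and viewed, and the job is handed in when it is done.

Besides the shell and the picture viewer there is one more tool, called after "Call:" as name(argument=value, ...) on one line, values as JSON. drive_tool: Moves the arm, as the interface text tells. Its arguments: {"type":"object","properties":{"commands":{"type":"string"},"newtons":{"type":"number"}},"required":["commands"]}

```bash
mkdir -p pics; cat > h.py <<'E'
import numpy as np, cv2
from station import ctrl
from scipy.spatial.transform import Rotation as R
def snap(name,fn):
    ci=ctrl.camera_info(name); im,d=ctrl.get_image(name)
    cv2.imwrite(f'pics/{fn}.png',im); np.savez(f'pics/{fn}.npz',d=d,K=ci['K'],k1=ci['k1'],T=ci['T'],im=im)
    return im,d,ci
def rays(K,k1,uv):
    K=np.array(K,float); uv=np.atleast_2d(np.array(uv,float))
    p=np.c_[(uv[:,0]-K[0,2])/K[0,0],(uv[:,1]-K[1,2])/K[1,1]]
    s=p.copy()
    for _ in range(20):
        r2=(s**2).sum(1,keepdims=True); s=p/(1+k1*r2)
    return s
def load(fn): return np.load(f'pics/{fn}.npz')
def pt_depth(fn,u,v):
    z=load(fn); s=rays(z['K'],float(z['k1']),[u,v])[0]; d=z['d'][int(v),int(u)]
    return (z['T']@np.array([s[0]*d,s[1]*d,d,1]))[:3]
def pt_h(fn,u,v,h):
    z=load(fn); s=rays(z['K'],float(z['k1']),[u,v])[0]; T=z['T']
    r=T[:3,:3]@np.array([s[0],s[1],1]); o=T[:3,3]; k=(h-o[2])/r[2]; return o+k*r
def cloud(fn):
    z=load(fn); H,W=z['d'].shape; u,v=np.meshgrid(np.arange(W),np.arange(H))
    s=rays(z['K'],float(z['k1']),np.c_[u.ravel(),v.ravel()]); d=z['d'].ravel()
    P=np.c_[s[:,0]*d,s[:,1]*d,d]; P=P@z['T'][:3,:3].T+z['T'][:3,3]
    P[d==0]=np.nan; return P.reshape(H,W,3)
E
python3 - <<'E'
from h import *
o=ctrl.get_obs(); print({k:np.round(v,3) for k,v in o.items()}, ctrl.grip_point_offset)
for n in ['scene','side','wrist']:
    im,d,ci=snap(n,n+'0'); print(n,np.round(ci['T'],3).tolist(),ci['k1'],np.round(ci['K'],1).tolist())
print(R.from_rotvec(o['tool_rot']).as_matrix().round(3))
E
```

```text
{'t': np.float64(0.0), 'q': array([ 1.085,  0.053,  1.614, -0.   ,  1.476, -0.119]), 'dq': array([-0.002,  0.002,  0.001, -0.   , -0.001, -0.   ]), 'effort': array([ 1.0000e-03, -3.9369e+01, -3.7018e+01, -0.0000e+00,  7.0000e-03,
        0.0000e+00]), 'tool_pos': array([0.224, 0.583, 0.23 ]), 'tool_rot': array([ 0.286,  1.552, -0.289]), 'contact_force': array([ 1.026,  0.758, -0.544]), 'wrist_torque': array([0.036, 0.032, 0.002]), 'opening': np.float64(0.085)} 0.0187
scene [[0.017, 0.85, -0.527, 1.083], [1.0, -0.007, 0.021, -0.014], [0.014, -0.527, -0.85, 0.908], [0.0, 0.0, 0.0, 1.0]] -0.070869971741055 [[440.6, 0.0, 284.5], [0.0, 440.6, 213.9], [0.0, 0.0, 1.0]]
side [[-0.978, -0.167, 0.125, 0.384], [-0.209, 0.743, -0.636, 0.705], [0.013, -0.648, -0.762, 0.839], [0.0, 0.0, 0.0, 1.0]] -0.08556030318408013 [[452.5, 0.0, 281.0], [0.0, 452.5, 205.5], [0.0, 0.0, 1.0]]
wrist [[0.359, 0.892, 0.274, 0.154], [0.934, -0.342, -0.108, 0.609], [-0.003, 0.295, -0.956, 0.373], [0.0, 0.0, 0.0, 1.0]] -0.04205957652141944 [[358.9, 0.0, 280.5], [0.0, 358.9, 204.0], [0.0, 0.0, 1.0]]
[[-0.001  0.359  0.933]
 [-0.002  0.933 -0.359]
 [-1.    -0.002 -0.   ]]
```

View pics/scene0.png

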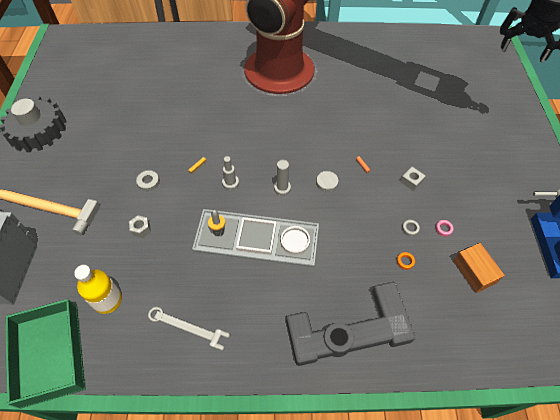

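View pics/side0.png

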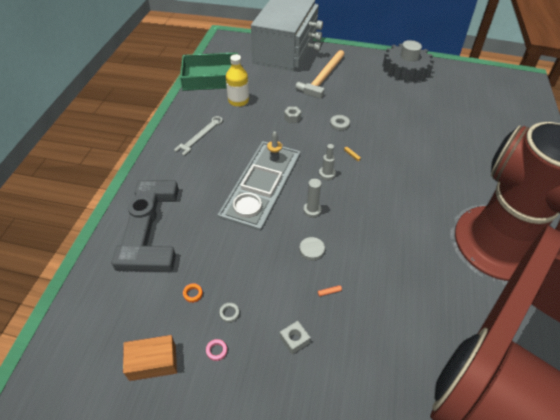

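View pics/wrist0.png

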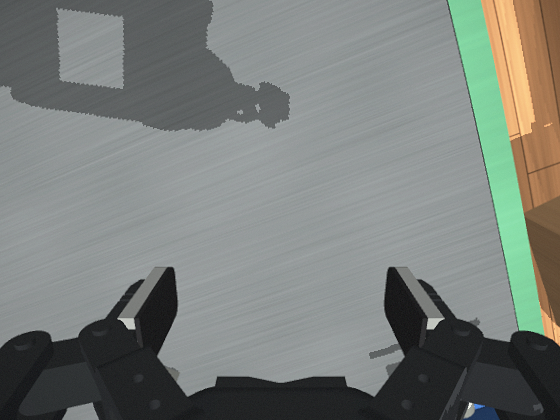

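The scene view shows the large ring at (147,179), hex nut (139,225), stepped pin (229,170), plain pin (283,177), disc (327,180), square nut (413,176) and grey small ring (411,227). The orange and pink rings are decoys. In the caddy, the magazine is at (215,224), the pocket at (256,235) and the cup at (295,240).

Next I'll enlarge and measure.

```bash
python3 - <<'E'
from h import *
im=cv2.imread('pics/scene0.png')
cv2.imwrite('pics/c1.png',cv2.resize(im[145:275,120:330],None,fx=3.8,fy=3.8,interpolation=cv2.INTER_CUBIC))
cv2.imwrite('pics/c2.png',cv2.resize(im[150:275,380:470],None,fx=4.5,fy=4.5,interpolation=cv2.INTER_CUBIC))
im=cv2.imread('pics/side0.png')
cv2.imwrite('pics/c3.png',cv2.resize(im[95:265,205:365],None,fx=3.5,fy=3.5,interpolation=cv2.INTER_CUBIC))
# depth clusters
for f in ['scene0','side0']:
    P=cloud(f)
    flat=P[(np.abs(P[...,2])<0.03)]
    print(f,'bench z',np.nanmedian(flat[:,2]))
    z=P[...,2]; m=((z>0.006)&(z<0.2)&(P[...,0]>0.3)&(P[...,0]<0.85)&(np.abs(P[...,1])<0.5)).astype(np.uint8)
    n,l,s,c=cv2.connectedComponentsWithStats(m)
    for i in range(1,n):
        if s[i,4]<30: continue
        q=P[l==i]; print(np.round(c[i]),s[i,4],'min',q.min(0).round(3),'max',q.max(0).round(3),'mid',((q.min(0)+q.max(0))/2).round(3))
E
```

```text
scene0 bench z 0.0009046470534852524
[229. 175.] 360 min [ 0.413 -0.147  0.006] max [ 0.451 -0.107  0.103] mid [ 0.432 -0.127  0.055]
[282. 177.] 433 min [ 0.349 -0.017  0.006] max [0.467 0.023 0.104] mid [0.408 0.003 0.055]
[363. 164.] 72 min [0.355 0.199 0.006] max [0.399 0.231 0.014] mid [0.377 0.215 0.01 ]
[196. 165.] 85 min [ 0.353 -0.237  0.006] max [ 0.397 -0.196  0.017] mid [ 0.375 -0.217  0.012]
[413. 178.] 319 min [0.398 0.305 0.006] max [0.456 0.366 0.03 ] mid [0.427 0.335 0.018]
[147. 180.] 304 min [ 0.397 -0.364  0.006] max [ 0.454 -0.309  0.02 ] mid [ 0.425 -0.336  0.013]
[327. 180.] 349 min [0.399 0.088 0.006] max [0.457 0.144 0.019] mid [0.428 0.116 0.013]
[ 84. 216.] 528 min [ 0.49  -0.5    0.006] max [ 0.58  -0.444  0.031] mid [ 0.535 -0.472  0.019]
[256. 236.] 4277 min [ 0.51  -0.205  0.006] max [0.662 0.087 0.1  ] mid [ 0.586 -0.059  0.053]
[139. 226.] 338 min [ 0.538 -0.355  0.006] max [ 0.585 -0.309  0.031] mid [ 0.562 -0.332  0.019]
[410. 227.] 141 min [0.545 0.287 0.006] max [0.584 0.326 0.016] mid [0.564 0.306 0.011]
[444. 227.] 140 min [0.548 0.37  0.006] ma
[... 1607 characters left out ...]
 232.] 3297 min [0.712 0.008 0.006] max [0.85  0.268 0.048] mid [0.781 0.138 0.027]
[312. 248.] 415 min [0.402 0.09  0.006] max [0.455 0.147 0.017] mid [0.429 0.118 0.012]
[192. 292.] 170 min [0.632 0.264 0.006] max [0.672 0.304 0.015] mid [0.652 0.284 0.011]
[329. 290.] 114 min [0.352 0.202 0.006] max [0.399 0.234 0.013] mid [0.376 0.218 0.01 ]
[229. 312.] 183 min [0.546 0.29  0.006] max [0.584 0.329 0.014] mid [0.565 0.309 0.01 ]
[295. 336.] 498 min [0.397 0.307 0.006] max [0.454 0.367 0.029] mid [0.425 0.337 0.018]
[149. 357.] 1987 min [0.627 0.396 0.006] max [0.731 0.485 0.048] mid [0.679 0.44  0.027]
[216. 349.] 216 min [0.547 0.372 0.006] max [0.587 0.411 0.015] mid [0.567 0.392 0.011]
```

```bash
sleep 0
```

```text
(no output)
```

View pics/c1.png

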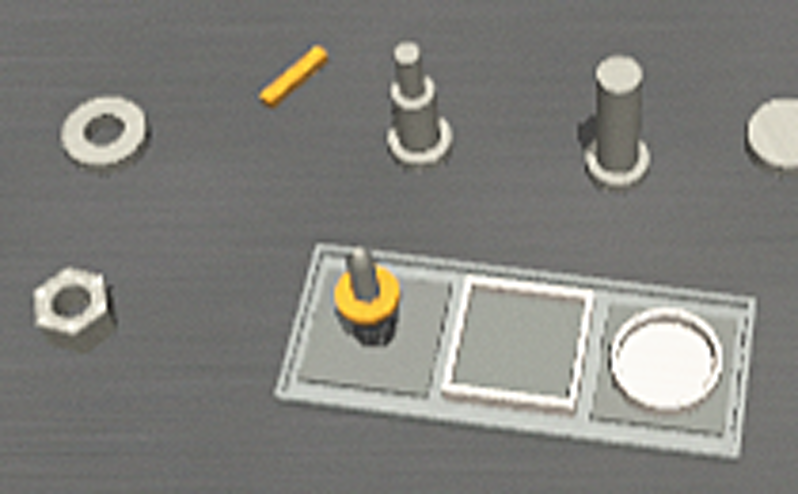

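View pics/c3.png

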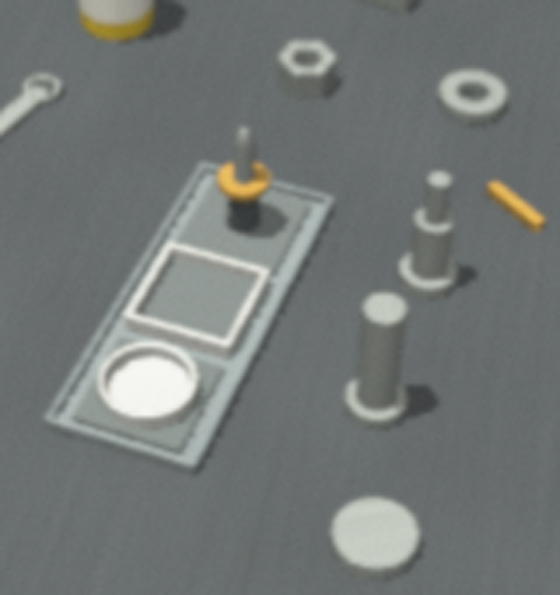

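View pics/c2.png

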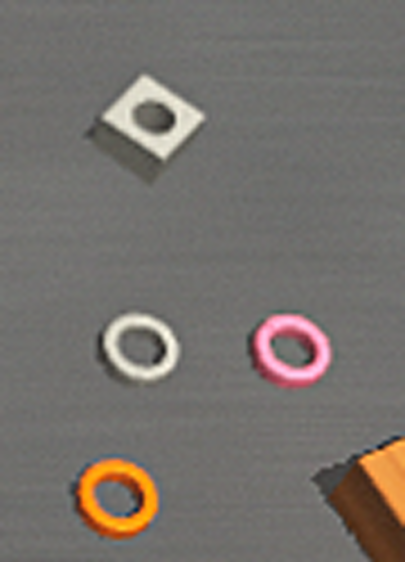

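```bash
python3 - <<'E'
from h import *
from scipy.optimize import least_squares
def top(P,cx,cy,r,z0,z1):
    m=(np.hypot(P[...,0]-cx,P[...,1]-cy)<r)&(P[...,2]>z0)&(P[...,2]<z1); return P[m]
for f in ['scene0','side0']:
    P=cloud(f); print(f)
    for n,cx,cy,r,z0,z1 in [('large',.425,-.336,.05,.009,.022),('small',.564,.306,.04,.007,.02),('hex',.562,-.332,.04,.020,.035),('pinflange',.432,-.125,.04,.007,.016),('pintop',.432,-.125,.04,.093,.11),('pinstep',.432,-.125,.04,.055,.068),('follower',.566,-.15,.04,.045,.06),('posttop',.566,-.15,.05,.085,.12),('cuprim',.605,.034,.05,.018,.03)]:
        q=top(P,cx,cy,r,z0,z1)
        if len(q)<5: print(n,len(q)); continue
        (c,s,a)=cv2.minAreaRect(q[:,:2].astype(np.float32)*1000)
        ce,ra=cv2.minEnclosingCircle(q[:,:2].astype(np.float32)*1000)
        print(n,len(q),'z',np.median(q[:,2]).round(4),'rect',np.round(c,1),np.round(s,1),round(a,1),'circ',np.round(ce,1),round(ra,1))
    m=(P[...,2]>.007)&(P[...,2]<.03)&(P[...,0]>.5)&(P[...,0]<.68)&(P[...,1]>-.23)&(P[...,1]<.11)
    c,s,a=cv2.minAreaRect(P[m][:,:2].astype(np.float32)*1000); print('caddy',np.round(c,1),np.round(s,1),a)
    q=top(P,.586,-.059,.065,.0165,.03)
    c,s,a=cv2.minAreaRect(q[:,:2].astype(np.float32)*1000); print('pocket',np.round(c,1),np.round(s,1),a,np.median(q[:,2]))
E
```

```text
scene0
large 276 z 0.0145 rect [ 425.6 -336.5] [55.3 56. ] 87.6 circ [ 424.9 -338.2] 30.0
small 133 z 0.0117 rect [564.8 306. ] [37.4 40. ] 78.8 circ [564.8 307. ] 20.5
hex 234 z 0.0272 rect [ 562.  -332.3] [47.6 43.5] 77.7 circ [ 561.7 -332.8] 24.3
pinflange 91 z 0.0127 rect [ 432.9 -126.4] [35.8 40.6] 10.0 circ [ 429.7 -127.1] 21.6
pintop 44 z 0.0992 rect [ 432.2 -127.5] [15.9 14.3] 55.7 circ [ 431.4 -127.3] 8.6
pinstep 66 z 0.0621 rect [ 432.2 -126.7] [22.9 26.8] 6.9 circ [ 431.3 -127.3] 13.9
follower 158 z 0.055 rect [ 575.  -147.5] [35.2 37.2] 10.6 circ [ 572.7 -147.5] 19.9
posttop 43 z 0.0941 rect [ 574.7 -147.9] [13.2 13.7] 88.3 circ [ 574.6 -146.5] 8.0
cuprim 176 z 0.0223 rect [599.6  30.5] [64.4 68.3] 87.9 circ [600.1  30.8] 34.8
caddy [586.6 -59.3] [281.5 113.7] 81.02993774414062
pocket [588.3 -47.5] [103.4  83.1] 81.40740203857422 0.019933014791114645
side0
large 170 z 0.0128 rect [ 423.8 -334.9] [54.3 54.2] 45.9 circ [ 420.7 -334.6] 30.1
small 178 z 0.0109 rect [565.5 310.3] [38.4 38.1] 12.8 circ [565.4 309.8] 20.4
hex 108 z 0.0244 rect [ 560.7 -331.6] [41.2 44.9] 45.8 circ [ 560.5 -331.4] 23.9
pinflange 97 z 0.0108 rect [ 430.9 -120.2] [34.8 40.5] 87.4 circ [ 430.9 -123.5] 21.8
pintop 32 z 0.0984 rect [ 429.5 -124.3] [14.6 15.8] 28.4 circ [ 430.7 -124.2] 8.8
pinstep 63 z 0.0608 rect [ 430.9 -123.1] [25.2 25.7] 8.0 circ [ 430.4 -124.4] 14.3
follower 110 z 0.0527 rect [ 572.2 -144.2] [33.5 35.9] 12.3 circ [ 571.1 -144.5] 20.6
posttop 30 z 0.0922 rect [ 572.3 -144.3] [12.6 11. ] 12.8 circ [ 572.2 -143.8] 7.7
cuprim 130 z 0.0203 rect [599.   31.4] [64.7 68.2] 13.8 circ [600.7  31.6] 35.3
caddy [586.  -56.9] [282.9 111.5] 81.17146301269531
pocket [587.4 -46.6] [103.5  81.2] 81.37152862548828 0.01798160863906395
```

```bash
cat >> h.py <<'E'
def plan(x,y,z,yaw=None):
    o=ctrl.get_obs(); M=R.from_rotvec(o['tool_rot']).as_matrix(); p=o['tool_pos']
    cur=np.degrees(np.arctan2(M[1,1],M[0,1]))
    if yaw is None: yaw=cur
    d=M.T@(np.array([x,y,z])-p); a=(cur-yaw+180)%360-180
    print('t',round(float(o['t']),2),'p',p.round(4),'yaw',cur.round(2),'q',np.round(o['q'],2),'open',round(float(o['opening']),4),'F',np.round(o['contact_force'],1))
    print('units',(d/0.04).round(3),'turn',round(a/5,3),'rows',np.ceil(max(np.linalg.norm(d)/.0417,abs(a)/7.16)))
E
python3 -c "
from h import *
plan(.431,-.1255,.2,81.2)"
```

```text
t 0.15 p [0.2239 0.583  0.2303] yaw 68.98 q [ 1.08  0.05  1.61  0.    1.48 -0.12] open 0.0852 F [ 1.  -0.1  0.2]
units [  0.78  -14.675  11.186] turn -2.444 rows 18.0
```

Call:
drive_tool(commands="-1 0 -14.68 11.19 -2.44; -1 0 -14.68 11.19 -2.44; -1 0 -14.68 11.19 -2.44; -1 0 -14.68 11.19 -2.44; -1 0 -14.68 11.19 -2.44; -1 0 -14.68 11.19 -2.44; -1 0 -14.68 11.19 -2.44; -1 0 -14.68 11.19 -2.44", newtons=40)

```text
t: 0.82
tool_pos: [0.3175, 0.2617, 0.231]
tool_rot: [0.12, 1.567, -0.12]
contact_force: [0.9, -0.2, 0.7]
opening: 0.0854
```

```bash
python3 -c "
from h import *
plan(.431,-.1255,.2,81.2)"
```

```text
t 0.82 p [0.3175 0.2617 0.231 ] yaw 81.24 q [ 0.51 -0.5   2.08 -0.    1.56 -0.91] open 0.0854 F [ 0.9 -0.2  0.7]
units [ 0.775 -9.134  4.279] turn 0.008 rows 10.0
```

Works as expected, full speed.

Call:
drive_tool(commands="-1 0.77 -9.14 4.28 0; -1 0.77 -9.14 4.28 0; -1 0.77 -9.14 4.28 0; -1 0.77 -9.14 4.28 0; -1 0.77 -9.14 4.28 0; -1 0.77 -9.14 4.28 0; -1 0.77 -9.14 4.28 0; -1 0.77 -9.14 4.28 0")

```text
t: 1.48
tool_pos: [0.4107, -0.0577, 0.2058]
tool_rot: [0.121, 1.567, -0.121]
contact_force: [0.8, 1.4, -0.2]
opening: 0.0856
```

```bash
python3 -c "
from h import *
plan(.431,-.1255,.2,81.2)"
```

```text
t 1.48 p [ 0.4107 -0.0577  0.2058] yaw 81.15 q [-0.32 -0.48  2.11  0.    1.51 -1.74] open 0.0856 F [ 0.8  1.4 -0.2]
units [ 0.145 -1.596  0.761] turn -0.011 rows 2.0
```

Call:
drive_tool(commands="-1 0.14 -1.6 0.76 0; -1 0.14 -1.6 0.76 0; -1 0.14 -1.6 0.76 0")

```text
t: 1.73
tool_pos: [0.4313, -0.1277, 0.1996]
tool_rot: [0.124, 1.568, -0.126]
contact_force: [-0.2, 0.2, -0.4]
opening: 0.0852
```

```bash
python3 - <<'E'
from h import *
im,d,ci=snap('wrist','w1')
plan(.431,-.1255,.036,81.2)
P=cloud('w1')
for n,z0,z1 in [('top',.09,.11),('step',.055,.068)]:
    m=(np.hypot(P[...,0]-.431,P[...,1]+.1255)<.04)&(P[...,2]>z0)&(P[...,2]<z1); q=P[m]
    if len(q): print(n,len(q),np.round(cv2.minEnclosingCircle(q[:,:2].astype(np.float32)*1000)[0],1),np.median(q[:,2]))
E
```

```text
t 1.78 p [ 0.4309 -0.1255  0.1996] yaw 80.93 q [-0.45 -0.37  2.04 -0.    1.47 -1.86] open 0.0853 F [ 0.8 -0.1 -0.2]
units [ 4.09e+00 -2.00e-03  1.10e-02] turn -0.054 rows 4.0
top 447 [ 429.7 -128. ] 0.10020331124858886
step 502 [ 429.7 -128. ] 0.062357979866257074
```

View pics/w1.png

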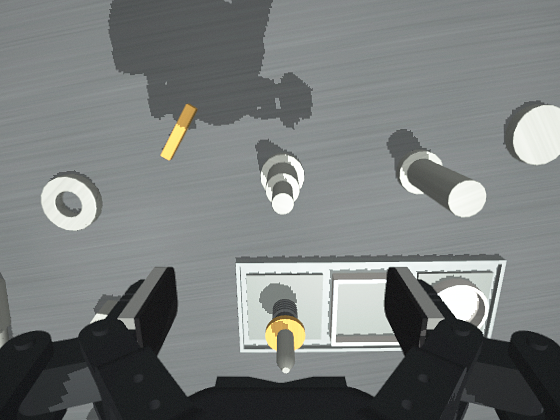

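The wrist view shows the pin at (280,190), centred between the jaws. All three cameras agree to about 2 mm, so I'll descend and grip.

Call:
drive_tool(commands="-1 4.09 -0.02 0 0; -1 4.09 -0.02 0 0; -1 4.09 -0.02 0 0; -1 4.09 -0.02 0 0; -1 4.09 -0.02 0 0; -1 4.09 -0.02 0 0")

```text
t: 2.28
tool_pos: [0.4293, -0.1226, 0.0355]
tool_rot: [0.122, 1.572, -0.118]
contact_force: [0.3, -0.6, 0.7]
opening: 0.0854
```

Call:
drive_tool(commands="1 0 0 0 0; 1 0 0 0 0; 1 0 0 0 0; 1 0 0 0 0; 1 0 0 0 0; 1 0 0 0 0; 1 0 0 0 0; 1 0 0 0 0", newtons=60)

```text
t: 2.95
tool_pos: [0.4321, -0.1251, 0.0385]
tool_rot: [0.12, 1.565, -0.122]
contact_force: [-1.6, -1.4, 6.3]
opening: 0.0254
```

```bash
python3 - <<'E'
from h import *
im,d,ci=snap('wrist','w2')
plan(.431,-.1255,.036,81.2)
E
```

```text
t 3.0 p [ 0.4321 -0.1251  0.0385] yaw 81.18 q [-0.45 -0.17  2.17 -0.    1.14 -1.86] open 0.0259 F [-0.4 -1.2  5.7]
units [ 0.062 -0.013 -0.027] turn -0.005 rows 1.0
```

View pics/w2.png

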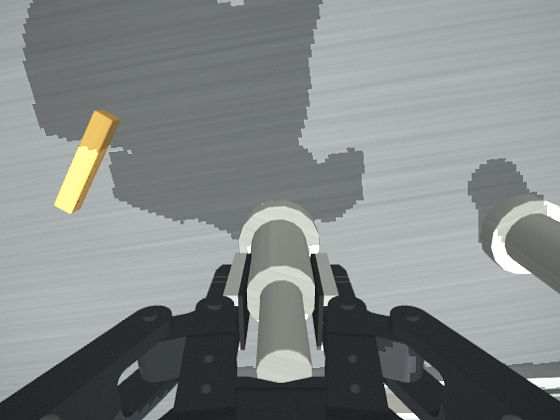

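The pin is gripped, with the flange visible at (280,225). I'll lift it and carry it to the cup.

Call:
drive_tool(commands="1 -2.1 0 0 0; 1 -2.1 0 0 0; 1 -2.1 0 0 0; 1 -2.1 0 0 0")

```text
t: 3.33
tool_pos: [0.4325, -0.1249, 0.1234]
tool_rot: [0.119, 1.562, -0.122]
contact_force: [-0.8, -0.4, -4.0]
opening: 0.0257
```

```bash
python3 - <<'E'
from h import *
plan(.6015,.031,.12,81.2)
E
```

```text
t 3.33 p [ 0.4325 -0.1249  0.1234] yaw 81.18 q [-0.45 -0.3   2.12  0.    1.32 -1.86] open 0.0257 F [-0.8 -0.4 -4. ]
units [0.097 4.5   3.577] turn -0.004 rows 6.0
```

Call:
drive_tool(commands="1 0.1 4.5 3.58 0; 1 0.1 4.5 3.58 0; 1 0.1 4.5 3.58 0; 1 0.1 4.5 3.58 0; 1 0.1 4.5 3.58 0; 1 0.1 4.5 3.58 0; 1 0.1 4.5 3.58 0; 1 0.1 4.5 3.58 0")

```text
t: 4.0
tool_pos: [0.5983, 0.0327, 0.1132]
tool_rot: [0.119, 1.574, -0.12]
contact_force: [0.4, -0.4, -3.4]
opening: 0.0256
```

```bash
python3 - <<'E'
from h import *
im,d,ci=snap('wrist','w3'); snap('scene','s3')
plan(.6015,.031,.05,81.2)
P=cloud('w3')
m=(np.hypot(P[...,0]-.6,P[...,1]-.031)<.05)&(P[...,2]>.017)&(P[...,2]<.03); q=P[m]
print(len(q),cv2.minEnclosingCircle(q[:,:2].astype(np.float32)*1000))
m=(np.hypot(P[...,0]-.6,P[...,1]-.031)<.05)&(P[...,2]>.08); q=P[m]
E
```

```text
t 4.1 p [0.5979 0.0314 0.1141] yaw 81.17 q [-0.07  0.09  1.77 -0.    1.28 -1.49] open 0.0256 F [ 0.7 -0.5 -4. ]
units [1.601 0.005 0.098] turn -0.006 rows 2.0
1213 ((600.9330444335938, 29.637666702270508), 33.94704055786133)
```

View pics/w3.png

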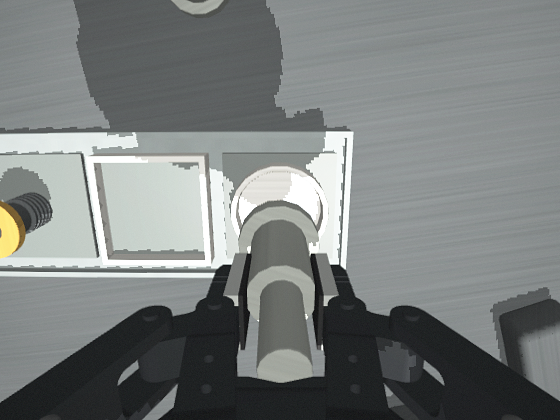

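View pics/s3.png

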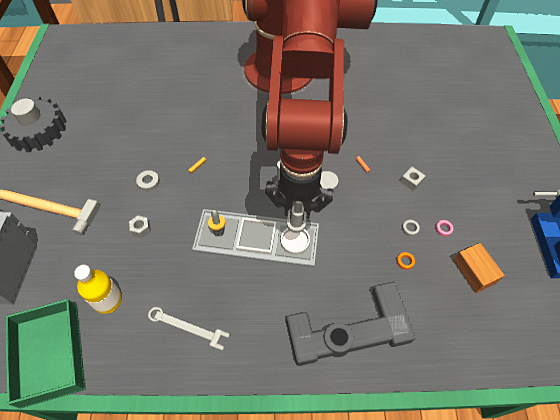

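The pin at (280,220) sits over the cup at (280,200). The cup is at about (0.601, 0.031), so I'll shift +3 mm and lower.

Call:
drive_tool(commands="1 0.8 0 0.08 0; 1 1.3 0 0.08 0; 1 1.5 0 0.08 0; 1 1.6 0 0.08 0; 1 1.66 0 0.08 0; 1 1.68 0 0.08 0; 1 1.68 0 0.08 0")

```text
t: 4.68
tool_pos: [0.604, 0.0309, 0.0509]
tool_rot: [0.121, 1.565, -0.121]
contact_force: [-0.1, 0.1, -3.0]
opening: 0.0256
```

Call:
drive_tool(commands="1 0 0 0 0; 1 0.05 0 0 0; 1 0.1 0 0 0; 1 0.1 0 0 0")

```text
t: 5.02
tool_pos: [0.6045, 0.031, 0.0476]
tool_rot: [0.12, 1.565, -0.121]
contact_force: [-0.7, 0.2, 4.3]
opening: 0.0253
```

```bash
python3 - <<'E'
from h import *
plan(.601,.031,.05,81.2)
E
```

```text
t 5.02 p [0.6045 0.031  0.0476] yaw 81.2 q [-0.07  0.18  1.79 -0.    1.16 -1.49] open 0.0253 F [-0.7  0.2  4.3]
units [-0.061 -0.014 -0.085] turn -0.001 rows 1.0
```

Seated: contact force is +4 N at the expected height. Now I'll release.

Call:
drive_tool(commands="-0.2 0 0 0 0; -1 0 0 0 0; -1 0 0 0 0; -1 0 0 0 0; -1 -1 0 0 0; -1 -2.5 0 0 0; -1 -3.5 0 0 0; -1 -3.5 0 0 0")

```text
t: 5.68
tool_pos: [0.6062, 0.0311, 0.1929]
tool_rot: [0.121, 1.557, -0.121]
contact_force: [1.0, 0.3, 1.1]
opening: 0.0852
```

```bash
python3 - <<'E'
from h import *
snap('scene','s4'); snap('side','d4')
for f in ['s4','d4']:
    P=cloud(f)
    for a,b in [(.10,.12),(.065,.078)]:
        m=(np.hypot(P[...,0]-.6,P[...,1]-.031)<.05)&(P[...,2]>a)&(P[...,2]<b); q=P[m]
        if len(q)>4:print(len(q),np.round(cv2.minEnclosingCircle(q[:,:2].astype(np.float32)*1000)[0],1),np.median(q[:,2]))
i=cv2.imread('pics/s4.png')[180:280,180:340]; j=cv2.imread('pics/d4.png')[120:240,200:340]
cv2.imwrite('pics/c4.png',np.hstack([cv2.resize(i,(400,300)),cv2.resize(j,(350,300))]))
plan(.561,-.332,.2,81)
# hex orientation
P=cloud('scene0')
for f in ['scene0','side0']:
    P=cloud(f); m=(np.hypot(P[...,0]-.561,P[...,1]+.332)<.04)&(P[...,2]>(.0225 if f=='scene0' else .0205))
    q=P[m][:,:2]*1000; q-=[561,-332]
    h=cv2.convexHull(q.astype(np.float32))[:,0]
    best=[]
    for a in range(0,60,2):
        w=[np.ptp(h@[np.cos(np.radians(a+k)),np.sin(np.radians(a+k))]) for k in (0,60,120)]
        best.append((round(float(np.mean(w)),2),a))
    print(f,sorted(best)[:4],sorted(best)[-3:])
i=cv2.imread('pics/scene0.png')[205:245,115:165]
cv2.imwrite('pics/c5.png',cv2.resize(i,None,fx=12,fy=12,interpolation=cv2.INTER_CUBIC))
E
```

```text
52 [602.   29.1] 0.10934217879129532
80 [602.6  28.6] 0.07155282156763876
46 [600.7  31.6] 0.10731052800311414
72 [601.   33.1] 0.07008966323358273
t 5.78 p [0.6063 0.031  0.1917] yaw 81.19 q [-0.07  0.03  1.7   0.    1.4  -1.49] open 0.0853 F [-0.4  0.3 -0.4]
units [-0.212 -9.142  0.272] turn 0.038 rows 9.0
scene0 [(43.92, 46), (43.98, 44), (44.0, 48), (44.36, 42)] [(47.7, 16), (47.73, 14), (47.74, 12)]
side0 [(42.14, 46), (42.25, 44), (42.53, 48), (42.71, 42)] [(45.5, 18), (45.53, 14), (45.54, 16)]
```

View pics/c4.png

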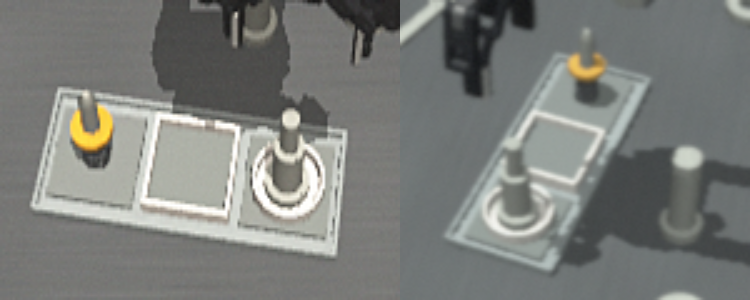

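View pics/c5.png

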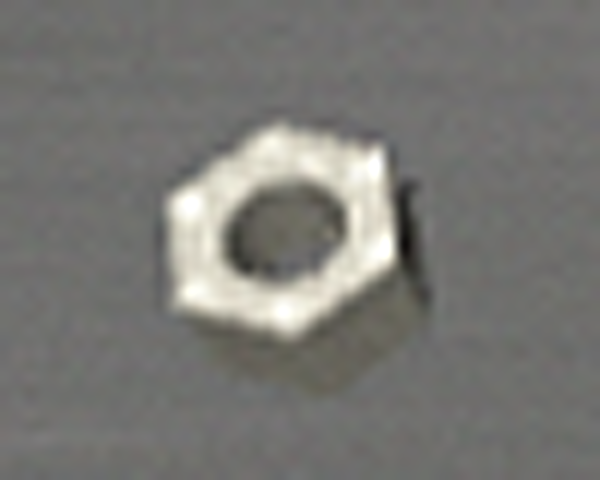

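The pin stands upright in the cup: its top is at z≈0.108, in the crop at (290,120). The hex flats are normal to about 45.5° mod 60, so I'll grip at yaw 105.5°.

Call:
drive_tool(commands="-1 0 -9.14 0.27 -4.87; -1 0 -9.14 0.27 -4.87; -1 0 -9.14 0.27 -4.87; -1 0 -9.14 0.27 -4.87; -1 0 -9.14 0.27 -4.87; -1 0 -9.14 0.27 -4.87; -1 0 -9.14 0.27 -4.87; -1 0 -9.14 0.27 -4.87")

```text
t: 6.45
tool_pos: [0.5614, -0.2935, 0.1833]
tool_rot: [-0.211, 1.562, 0.214]
contact_force: [0.3, 0.6, -0.5]
opening: 0.0851
```

```bash
python3 - <<'E'
from h import *
plan(.5612,-.332,.15,105.5)
E
```

```text
t 6.45 p [ 0.5614 -0.2935  0.1833] yaw 105.53 q [-0.6   0.11  1.64  0.    1.4  -2.44] open 0.0851 F [ 0.3  0.6 -0.5]
units [ 0.832 -0.928 -0.261] turn 0.006 rows 2.0
```

Call:
drive_tool(commands="-1 0.83 -0.93 -0.26 0; -1 0.83 -0.93 -0.26 0; -1 0.83 -0.93 -0.26 0; -1 0.83 -0.93 -0.26 0")

```text
t: 6.78
tool_pos: [0.5618, -0.3298, 0.15]
tool_rot: [-0.21, 1.563, 0.215]
contact_force: [-0.4, 0.1, -0.5]
opening: 0.0853
```

```bash
python3 - <<'E'
from h import *
snap('wrist','w5')
plan(.5612,-.332,.012,105.5)
P=cloud('w5'); m=(np.hypot(P[...,0]-.561,P[...,1]+.332)<.04)&(P[...,2]>.022)&(P[...,2]<.035)
q=P[m][:,:2]*1000; h=cv2.convexHull(q.astype(np.float32))[:,0]
print(len(q),cv2.minEnclosingCircle(h),np.median(P[m][:,2]))
print(sorted((round(float(np.mean([np.ptp(h@[np.cos(np.radians(a+k)),np.sin(np.radians(a+k))]) for k in (0,60,120)])),2),a) for a in range(0,60))[:4])
E
```

```text
t 6.83 p [ 0.5627 -0.3295  0.1515] yaw 105.57 q [-0.64  0.17  1.62  0.    1.35 -2.49] open 0.0852 F [-0.4  0.6  0.7]
units [ 3.488 -0.057 -0.05 ] turn 0.014 rows 4.0
1861 ((562.1131591796875, -334.54010009765625), 24.124805450439453) 0.02633552046807408
[(42.39, 44), (42.54, 43), (42.6, 45), (42.74, 42)]
```

View pics/w5.png

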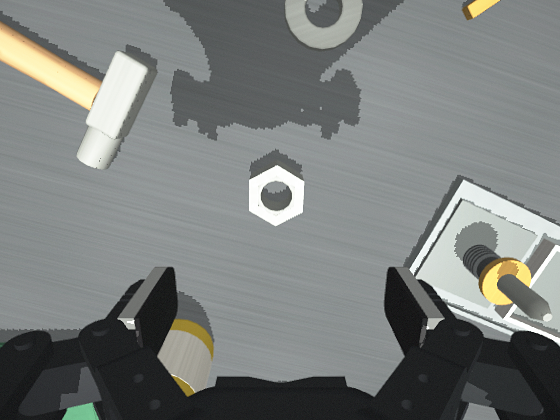

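The nut at (277,195) has its flats square to the jaws. Descending to grip.

Call:
drive_tool(commands="-1 3.49 -0.08 -0.03 0.1; -1 3.49 -0.08 -0.03 0.1; -1 3.49 -0.08 -0.03 0.1; -1 3.49 -0.08 -0.03 0.1; -1 3.49 -0.08 -0.03 0.1; -1 3.49 -0.08 -0.03 0.1")

```text
t: 7.33
tool_pos: [0.5633, -0.3333, 0.0137]
tool_rot: [-0.207, 1.561, 0.207]
contact_force: [-0.2, -1.0, 1.1]
opening: 0.0856
```

Call:
drive_tool(commands="1 0 0 0 0; 1 0 0 0 0; 1 0 0 0 0; 1 0 0 0 0; 1 0 0 0 0; 1 0 0 0 0; 1 0 0 0 0; 1 0 0 0 0", newtons=50)

```text
t: 8.0
tool_pos: [0.564, -0.3352, 0.0156]
tool_rot: [-0.208, 1.558, 0.204]
contact_force: [-0.5, 1.1, 7.2]
opening: 0.0405
```

```bash
python3 - <<'E'
from h import *
plan(.5612,-.332,.12,105.5)
E
```

```text
t 8.0 p [ 0.564  -0.3352  0.0156] yaw 105.02 q [-0.65  0.33  1.68  0.    1.13 -2.48] open 0.0405 F [-0.5  1.1  7.2]
units [-2.61   0.088 -0.041] turn -0.095 rows 3.0
```

Call:
drive_tool(commands="1 -3.4 0 0 0; 1 -3.4 0 0 0; 1 -3.4 0 0 0; 1 -3.4 0 0 0; 1 -3.4 0 0 0")

```text
t: 8.42
tool_pos: [0.5652, -0.3363, 0.1555]
tool_rot: [-0.212, 1.553, 0.2]
contact_force: [0.7, 0.3, -1.0]
opening: 0.0402
```

```bash
python3 - <<'E'
from h import *
snap('wrist','w6')
plan(.5875,-.06,.15,105)
E
```

```text
t 8.47 p [ 0.5635 -0.335   0.1513] yaw 105.03 q [-0.65  0.18  1.61 -0.    1.35 -2.48] open 0.0404 F [-0.1  0.7 -2.7]
units [0.015 6.484 2.362] turn 0.006 rows 7.0
```

View pics/w6.png

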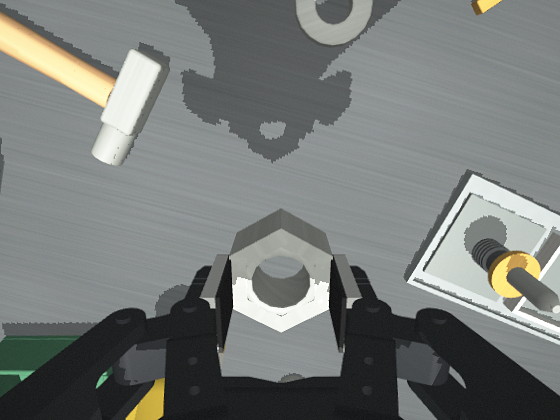

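Call:
drive_tool(commands="1 0 6.48 2.36 4.8; 1 0 6.48 2.36 4.8; 1 0 6.48 2.36 4.8; 1 0 6.48 2.36 4.8; 1 0 6.48 2.36 4.8; 1 0 6.48 2.36 4.8; 1 0 6.48 2.36 4.8; 1 0 6.48 2.36 4.8")

```text
t: 9.13
tool_pos: [0.5842, -0.0539, 0.1446]
tool_rot: [0.121, 1.574, -0.116]
contact_force: [0.5, -0.4, -1.5]
opening: 0.0405
```

```bash
python3 - <<'E'
from h import *
snap('wrist','w7')
plan(.5875,-.059,.0236,81.2)
E
```

```text
t 9.18 p [ 0.5843 -0.0564  0.1449] yaw 81.27 q [-0.22  0.04  1.78  0.    1.33 -1.64] open 0.0405 F [ 0.   0.1 -2.6]
units [ 3.031 -0.054  0.108] turn 0.015 rows 3.0
```

View pics/w7.png

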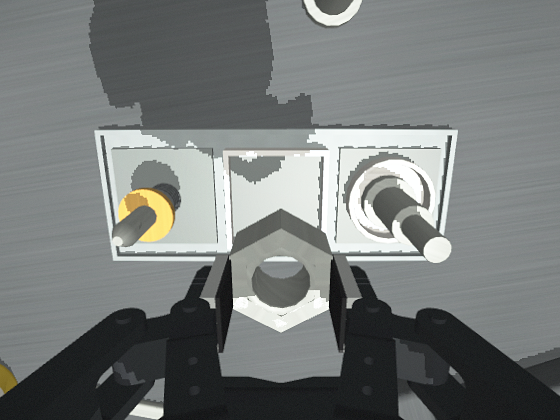

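The nut is over the pocket at (275,200), with the post at 90 mm and the pin clear. I'll lower it, then open only partly.

Call:
drive_tool(commands="1 0.9 -0.05 0.1 0; 1 1.8 -0.05 0.1 0; 1 2.5 -0.05 0.1 0; 1 2.8 -0.05 0.1 0; 1 2.95 -0.05 0.1 0; 1 3.0 -0.05 0.1 0; 1 3.05 -0.05 0.1 0; 1 3.05 -0.05 0.1 0")

```text
t: 9.85
tool_pos: [0.5914, -0.0625, 0.0283]
tool_rot: [0.123, 1.564, -0.123]
contact_force: [0.6, 0.2, -1.7]
opening: 0.0406
```

Call:
drive_tool(commands="1 0 0 0 0; 1 0.03 0 0 0")

```text
t: 10.02
tool_pos: [0.5915, -0.0623, 0.0276]
tool_rot: [0.122, 1.564, -0.123]
contact_force: [-0.0, -0.7, -1.5]
opening: 0.0404
```

Call:
drive_tool(commands="1 0.06 0 0 0; 1 0.1 0 0 0; 1 0.12 0 0 0; 1 0.12 0 0 0")

```text
t: 10.35
tool_pos: [0.591, -0.0621, 0.0236]
tool_rot: [0.122, 1.567, -0.123]
contact_force: [-5.3, 0.8, 11.4]
opening: 0.0406
```

Call:
drive_tool(commands="-0.4 0 0 0 0; -0.4 0 0 0 0; -0.4 0 0 0 0; -0.4 0 0 0 0; -0.4 0 0 0 0; -0.4 -1 0 0 0; -0.4 -2 0 0 0; -0.4 -3 0 0 0")

```text
t: 11.02
tool_pos: [0.589, -0.0617, 0.1408]
tool_rot: [0.123, 1.57, -0.123]
contact_force: [1.6, 0.2, 0.7]
opening: 0.0596
```

```bash
python3 - <<'E'
from h import *
plan(.424,-.336,.15,81.2)
snap('wrist','w8')
P=cloud('w8'); m=(np.hypot(P[...,0]-.588,P[...,1]+.06)<.034)&(P[...,2]>.028)&(P[...,2]<.04);q=P[m]
print(len(q),cv2.minEnclosingCircle(q[:,:2].astype(np.float32)*1000) if len(q) else '',np.percentile(q[:,2],[5,50,95]) if len(q) else '')
E
```

```text
t 11.02 p [ 0.589  -0.0617  0.1408] yaw 81.03 q [-0.23  0.05  1.77 -0.    1.32 -1.64] open 0.0596 F [1.6 0.2 0.7]
units [-0.223 -7.417 -3.007] turn -0.034 rows 8.0
2156 ((590.2127685546875, -63.537635803222656), 24.070716857910156) [0.03130977 0.03435904 0.0354948 ]
```

View pics/w8.png

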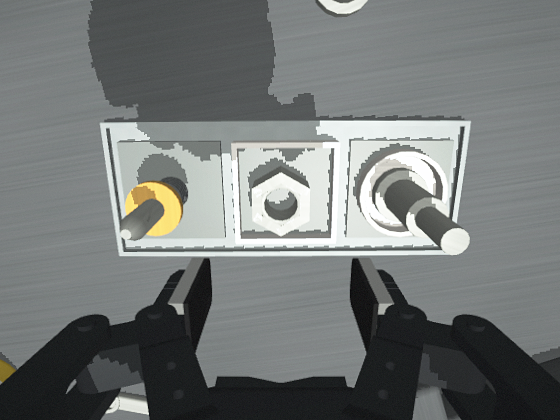

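The nut lies flat in the pocket, its top at z 0.034 as expected, seen at (280,200). Before the thin rings I'll check how far back the fingertips sit at partial opening.

```bash
python3 - <<'E'
from h import *
o=ctrl.get_obs(); M=R.from_rotvec(o['tool_rot']).as_matrix()
for f,op,tp,tr in [('w8',.0596,None,None),('w5',.0852,[.5627,-.3295,.1515],[-0.21,1.563,.215]),('w6',.0404,[.5635,-.335,.1513],[-.212,1.553,.2])]:
    tp=o['tool_pos'] if tp is None else np.array(tp); Mm=M if tr is None else R.from_rotvec(tr).as_matrix()
    P=cloud(f)-tp; Q=P@Mm
    m=(np.abs(Q[...,2])<.02)&(np.abs(Q[...,1])<.07)&(Q[...,0]<.015)&(Q[...,0]>-.05)&(np.abs(Q[...,1])>op/2-.008)
    q=Q[m]; 
    for sgn in (-1,1):
        r=q[q[:,1]*sgn>0]; print(f,op,sgn,len(r),np.percentile(r[:,0],[90,97,99.5]).round(4),np.percentile(r[:,1]*sgn,[2,50,98]).round(4),np.percentile(r[:,2],[2,98]).round(4))
E
```

```text
w8 0.0596 -1 7401 [-0.01   -0.0017  0.0037] [0.0309 0.0416 0.0612] [-0.0187  0.0039]
w8 0.0596 1 7382 [-0.01   -0.0016  0.0037] [0.0282 0.0389 0.0584] [-0.0187  0.0039]
w5 0.0852 -1 3509 [-0.0195 -0.0152 -0.0128] [0.0438 0.0444 0.057 ] [-0.0131  0.0082]
w5 0.0852 1 3512 [-0.0194 -0.0152 -0.0128] [0.0408 0.0415 0.0541] [-0.0131  0.0082]
w6 0.0404 -1 5005 [-0.0081  0.0042  0.0096] [0.0126 0.0233 0.0366] [-0.0176  0.0147]
w6 0.0404 1 3542 [-0.014  -0.0014  0.0087] [0.0125 0.0177 0.0308] [-0.0144  0.0118]
```

```bash
python3 - <<'E'
from h import *
P=cloud('w8'); M=R.from_rotvec(np.array(ctrl.get_obs()['tool_rot'])).as_matrix(); Q=(P-np.array([.589,-.0617,.1408]))@M
for (u0,u1) in [(165,215),(345,400)]:
    for v in range(250,300,4):
        row=Q[v,u0:u1]; k=row[:,0]<.02
        if k.any(): print(u0,v,row[k].min(0).round(4),row[k].max(0).round(4))
E
```

```text
165 258 [-0.0111 -0.0379 -0.0113] [-0.0087 -0.0315 -0.0102]
165 262 [-0.0151 -0.0382 -0.0115] [-0.0071 -0.0313 -0.0076]
165 266 [-0.0189 -0.038  -0.0116] [-0.0074 -0.0315 -0.006 ]
165 270 [-0.0217 -0.0436 -0.0113] [-0.0051 -0.0315 -0.0029]
165 274 [-0.0253 -0.0444 -0.0114] [-0.0075 -0.0313 -0.0023]
165 278 [-0.0276 -0.0449 -0.011 ] [-0.0074 -0.0315 -0.0003]
165 282 [-0.0305 -0.045  -0.011 ] [-0.0077 -0.0313  0.0014]
165 286 [-0.0333 -0.045  -0.0109] [-0.0047 -0.0314  0.0049]
165 290 [-0.0358 -0.0441 -0.0108] [-0.0057 -0.0315  0.0063]
165 294 [-0.0385 -0.0429 -0.0109] [-0.0063 -0.0314  0.0079]
165 298 [-0.0414 -0.0421 -0.0111] [-0.0073 -0.0314  0.0093]
345 258 [-0.0113  0.0284 -0.0114] [-0.0085  0.0348 -0.0101]
345 262 [-0.0151  0.0282 -0.0114] [-0.0077  0.0348 -0.0079]
345 266 [-0.0179  0.0282 -0.0111] [-0.0078  0.0347 -0.0061]
345 270 [-0.022   0.0282 -0.0114] [-0.006   0.0398 -0.0034]
345 274 [-0.0249  0.0282 -0.0112] [-0.0069  0.0414 -0.002 ]
345 278 [-0.0287  0.0282 -0.0115] [-0.0078  0.0414 -0.0006]
345 282 [-0.031   0.0282 -0.0112] [-0.0075  0.0419  0.0015]
345 286 [-0.0342  0.0283 -0.0114] [-0.0055  0.0419  0.0045]
345 290 [-0.0364  0.0283 -0.0111] [-0.0068  0.0414  0.0057]
345 294 [-0.0389  0.0282 -0.0111] [-0.0073  0.0405  0.0074]
345 298 [-0.0417  0.028  -0.0112] [-0.0081  0.0398  0.0088]
```

Tips sit about 7.5 mm behind the TCP at 60 mm opening. The wrist camera also has a −1.5 mm bias along tool y. Now to the large ring.

Call:
drive_tool(commands="-1 -0.2 -7.43 -3.0 0; -1 -0.2 -7.43 -3.0 0; -1 -0.2 -7.43 -3.0 0; -1 -0.2 -7.43 -3.0 0; -1 -0.2 -7.43 -3.0 0; -1 -0.2 -7.43 -3.0 0; -1 -0.2 -7.43 -3.0 0; -1 -0.2 -7.43 -3.0 0")

```text
t: 11.73
tool_pos: [0.4233, -0.3393, 0.1488]
tool_rot: [0.123, 1.567, -0.125]
contact_force: [0.1, 0.1, -0.7]
opening: 0.0854
```

```bash
python3 - <<'E'
from h import *
snap('wrist','w9')
plan(.4247,-.3357,-.001,81.2)
P=cloud('w9'); m=(np.hypot(P[...,0]-.425,P[...,1]+.336)<.04)&(P[...,2]>.009)&(P[...,2]<.02);q=P[m]
print(len(q),cv2.minEnclosingCircle(q[:,:2].astype(np.float32)*1000),np.median(q[:,2]))
E
```

```text
t 11.78 p [ 0.4217 -0.3426  0.1491] yaw 80.75 q [-0.82 -0.08  1.88 -0.    1.33 -2.23] open 0.0855 F [-1.5 -2.1  0.6]
units [3.751 0.199 0.05 ] turn -0.09 rows 4.0
2851 ((423.0510559082031, -337.771484375), 27.938125610351562) 0.014330641132667132
```

View pics/w9.png

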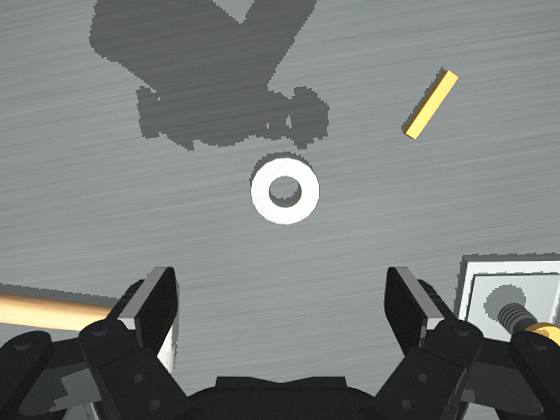

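The ring at (285,190) is centred, and the wrist-corrected centre (423.3, −336.3) agrees.

Call:
drive_tool(commands="-1 2.5 0.18 0.04 0; -1 2.5 0.18 0.04 0; -1 2.5 0.18 0.04 0; -1 3.5 0.18 0.04 0; -1 3.75 0.18 0.04 0; -1 3.75 0.18 0.04 0; -1 3.75 0.18 0.04 0; -1 3.75 0.18 0.04 0")

```text
t: 12.45
tool_pos: [0.4293, -0.3312, 0.001]
tool_rot: [0.121, 1.565, -0.125]
contact_force: [-0.3, 0.1, 0.3]
opening: 0.0852
```

```bash
python3 - <<'E'
from h import *
plan(.424,-.336,-.001,81.2)
E
```

```text
t 12.45 p [ 0.4293 -0.3312  0.001 ] yaw 81.04 q [-0.79  0.12  1.96  0.    1.06 -2.21] open 0.0852 F [-0.3  0.1  0.3]
units [ 0.049 -0.14  -0.112] turn -0.032 rows 1.0
```

Call:
drive_tool(commands="-1 0.06 -0.13 -0.11 0; -1 0.06 -0.13 -0.11 0; -1 0.06 -0.13 -0.11 0")

```text
t: 12.7
tool_pos: [0.4231, -0.3353, -0.0023]
tool_rot: [0.122, 1.566, -0.125]
contact_force: [0.2, 0.3, 0.4]
opening: 0.0853
```

Call:
drive_tool(commands="1 0 0 0 0; 1 0 0 0 0; 1 0 0 0 0; 1 0 0 0 0; 1 0 0 0 0; 1 0 0 0 0; 1 0 0 0 0; 1 0 0 0 0", newtons=50)

```text
t: 13.37
tool_pos: [0.4232, -0.3349, -0.0025]
tool_rot: [0.122, 1.567, -0.123]
contact_force: [-1.9, 0.4, 5.4]
opening: 0.054
```

```bash
python3 - <<'E'
from h import *
plan(.424,-.336,.16,81.2)
E
```

```text
t 13.37 p [ 0.4232 -0.3349 -0.0025] yaw 81.04 q [-0.81  0.12  1.97 -0.    1.05 -2.22] open 0.054 F [-1.9  0.4  5.4]
units [-4.063 -0.027  0.026] turn -0.032 rows 4.0
```

Call:
drive_tool(commands="1 -4.1 0 0 0; 1 -4.1 0 0 0; 1 -4.1 0 0 0; 1 -4.1 0 0 0; 1 -4.1 0 0 0; 1 -4.1 0 0 0")

```text
t: 13.87
tool_pos: [0.4241, -0.3356, 0.1637]
tool_rot: [0.119, 1.563, -0.126]
contact_force: [-0.1, -0.4, -2.3]
opening: 0.0542
```

```bash
python3 - <<'E'
from h import *
plan(.5725,-.147,.16,81.2)
snap('wrist','w10')
E
```

```text
t 13.87 p [ 0.4241 -0.3356  0.1637] yaw 81.05 q [-0.81 -0.1   1.88  0.    1.36 -2.22] open 0.0542 F [-0.1 -0.4 -2.3]
units [0.087 5.236 2.93 ] turn -0.031 rows 6.0
```

View pics/w10.png

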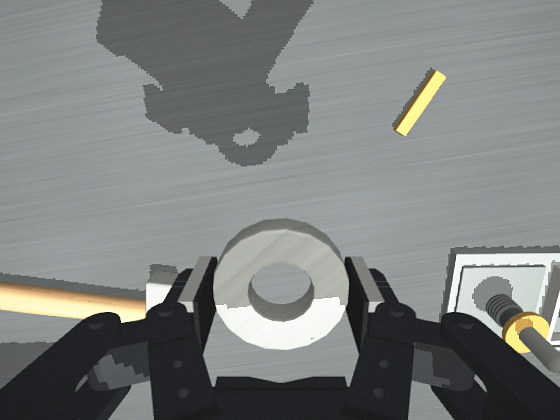

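```bash
cat >> h.py <<'E'
def toolQ(fn):
    o=ctrl.get_obs(); M=R.from_rotvec(o['tool_rot']).as_matrix(); return (cloud(fn)-o['tool_pos'])@M
E
python3 - <<'E'
from h import *
Q=toolQ('w10')
m=(Q[...,0]<.0)&(Q[...,0]>-.03)&(np.abs(Q[...,1]+.0015)<.0245)&(np.abs(Q[...,2])<.04); q=Q[m]
print(len(q),np.median(q[:,0]))
t=q[np.abs(q[:,0]-np.median(q[:,0]))<.003]
print(t.min(0).round(4),t.max(0).round(4))
# bore: circle fit from image hole pixels
from scipy.optimize import least_squares
a=t[:,1:]; c,r=cv2.minEnclosingCircle((a*1000).astype(np.float32)); print(c,r)
E
```

```text
11718 -0.019779211961707205
[-0.0222 -0.026  -0.0259] [-0.0168  0.023   0.0302]
(-3.001488447189331, 2.3147172927856445) 28.35091781616211
```

Call:
drive_tool(commands="1 0 5.24 2.93 0; 1 0 5.24 2.93 0; 1 0 5.24 2.93 0; 1 0 5.24 2.93 0; 1 0 5.24 2.93 0; 1 0 5.24 2.93 0; 1 0 5.24 2.93 0; 1 0 5.24 2.93 0")

```text
t: 14.58
tool_pos: [0.5701, -0.1433, 0.1566]
tool_rot: [0.122, 1.573, -0.119]
contact_force: [0.2, 0.1, -2.0]
opening: 0.0536
```

```bash
python3 - <<'E'
from h import *
plan(.5725,-.147,.16,81.2)
snap('wrist','w11')
E
```

```text
t 14.58 p [ 0.5701 -0.1433  0.1566] yaw 81.22 q [-0.37  0.03  1.77 -0.    1.35 -1.79] open 0.0536 F [ 0.2  0.1 -2. ]
units [-0.084 -0.081  0.073] turn 0.004 rows 1.0
```

View pics/w11.png

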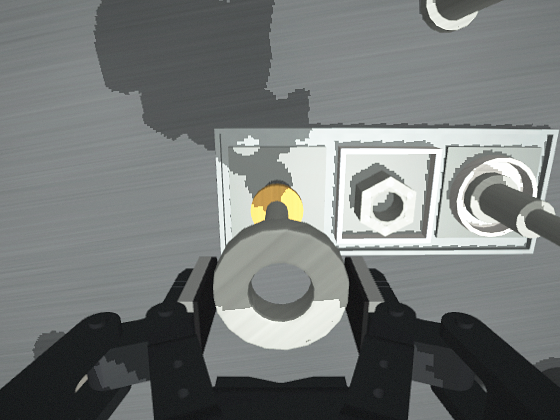

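```bash
python3 - <<'E'
from h import *
from scipy.optimize import least_squares
P=cloud('w11'); Q=toolQ('w11')
m=(np.hypot(P[...,0]-.57,P[...,1]+.146)<.04)&(np.abs(P[...,2]-.054)<.004)
mm=m.astype(np.uint8); e=(mm-cv2.erode(mm,np.ones((3,3),np.uint8))).astype(bool)
vv,uu=np.nonzero(e); print(len(vv),uu.min(),uu.max(),vv.min(),vv.max(), np.median(P[m][:,2]))
# outer boundary only: topmost per column & extreme left/right per row
pts=[]
for u in range(uu.min(),uu.max()+1):
    v=vv[uu==u].min(); pts.append(Q[v,u,1:])
for v in range(vv.min(),vv.max()+1):
    s=uu[vv==v]
    if len(s): 
        for u in (s.min(),s.max()): pts.append(Q[v,u,1:])
pts=np.array(pts)*1000
r=least_squares(lambda x:np.hypot(*(pts-x[:2]).T)-19,[0,0],loss='soft_l1'); print('follower in tool yz',r.x,np.abs(r.fun).mean())
o=ctrl.get_obs();M=R.from_rotvec(o['tool_rot']).as_matrix(); print('world',(o['tool_pos']+M@np.r_[0,r.x/1000]).round(4))
E
```

```text
269 251 302 183 222 0.05444541544267839
follower in tool yz [-3.24700049  5.52715924] 0.24395647544311075
world [ 0.5747 -0.1485  0.157 ]
```

Call:
drive_tool(commands="1 0 -0.055 0.08 0; 1 0.3 -0.055 0.08 0; 1 0.6 -0.055 0.08 0; 1 0.9 -0.055 0.08 0; 1 1.0 -0.055 0.08 0; 1 1.0 -0.055 0.08 0; 1 1.0 -0.055 0.08 0")

```text
t: 15.22
tool_pos: [0.5735, -0.1483, 0.1195]
tool_rot: [0.124, 1.569, -0.123]
contact_force: [0.3, 0.5, -1.8]
opening: 0.0541
```

```bash
python3 - <<'E'
from h import *
plan(.5733,-.1455,.1,81.2)
E
```

```text
t 15.22 p [ 0.5735 -0.1483  0.1195] yaw 81.01 q [-0.38  0.07  1.79  0.    1.29 -1.79] open 0.0541 F [ 0.3  0.5 -1.8]
units [ 0.488  0.069 -0.014] turn -0.038 rows 1.0
```

Call:
drive_tool(commands="1 0 0.05 0 0; 1 0 0.05 0 0; 1 0.3 0.05 0 0; 1 0.5 0.05 0 0; 1 0.65 0.05 0 0; 1 0.75 0.05 0 0; 1 0.75 0.05 0 0")

```text
t: 15.8
tool_pos: [0.5732, -0.1458, 0.0883]
tool_rot: [0.124, 1.57, -0.122]
contact_force: [0.3, 0.5, -3.7]
opening: 0.0537
```

```bash
python3 - <<'E'
from h import *
plan(.5733,-.1455,.0515,81.2)
snap('wrist','w12')
E
```

```text
t 15.8 p [ 0.5732 -0.1458  0.0883] yaw 81.04 q [-0.37  0.11  1.81 -0.    1.23 -1.79] open 0.0537 F [ 0.3  0.5 -3.7]
units [0.921 0.008 0.005] turn -0.033 rows 1.0
```

View pics/w12.png

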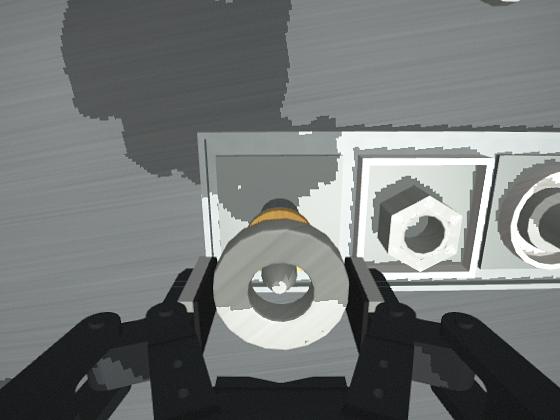

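```bash
python3 - <<'E'
from h import *
im=cv2.imread('pics/w12.png'); cv2.imwrite('pics/c12.png',cv2.resize(im[195:360,200:360],None,fx=3.6,fy=3.6,interpolation=cv2.INTER_CUBIC))
P=cloud('w12');Q=toolQ('w12')
m=(P[...,2]>.075)&(np.abs(Q[...,1])<.012)&(np.abs(Q[...,2])<.02)
for v in range(256,312,4):
    print(v,[ (round(P[v,u,2]*1000),round(Q[v,u,2]*1000)) for u in (262,272,280,288,298)])
E
```

```text
256 [(105, -16), (106, -16), (105, -16), (107, -16), (105, -16)]
260 [(105, -14), (106, -14), (105, -14), (105, -14), (106, -14)]
264 [(106, -13), (91, -5), (91, -5), (91, -5), (105, -12)]
268 [(85, 0), (93, -4), (94, -5), (92, -4), (55, 15)]
272 [(90, -1), (94, -3), (95, -4), (95, -3), (6, 44)]
276 [(90, 1), (97, -3), (97, -3), (95, -2), (5, 47)]
280 [(4, 51), (98, -2), (99, -2), (97, -1), (4, 51)]
284 [(7, 52), (99, 0), (100, -1), (98, 1), (8, 52)]
288 [(10, 54), (100, 1), (100, 1), (95, 4), (10, 54)]
292 [(0, 63), (0, 63), (100, 3), (1, 62), (0, 63)]
296 [(1, 66), (1, 66), (1, 65), (1, 66), (1, 66)]
300 [(95, 10), (2, 69), (1, 69), (1, 69), (93, 11)]
304 [(97, 11), (93, 13), (92, 14), (93, 13), (97, 11)]
308 [(100, 11), (96, 13), (96, 13), (97, 13), (99, 12)]
```

View pics/c12.png

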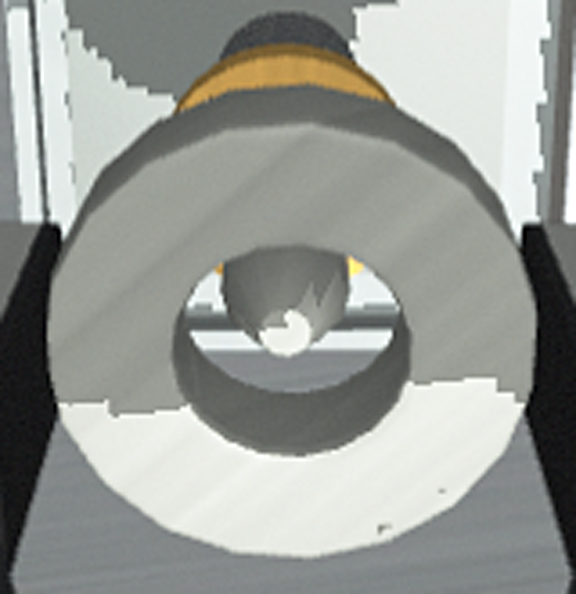

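The post tip is inside the bore at (279,287), 1–2 mm off the bore centre. Lowering onto the follower.

Call:
drive_tool(commands="1 0.2 -0.02 0.03 0; 1 0.4 -0.02 0.03 0; 1 0.6 -0.02 0.03 0; 1 0.75 -0.02 0.03 0; 1 0.85 -0.02 0.03 0; 1 0.9 -0.02 0.03 0; 1 0.9 -0.02 0.03 0")

```text
t: 16.43
tool_pos: [0.5749, -0.1471, 0.0535]
tool_rot: [0.123, 1.569, -0.123]
contact_force: [0.7, 0.2, -2.3]
opening: 0.0539
```

```bash
python3 - <<'E'
from h import *
plan(.5733,-.1455,.0515,81.2)
E
```

```text
t 16.43 p [ 0.5749 -0.1471  0.0535] yaw 81.03 q [-0.38  0.15  1.82  0.    1.17 -1.79] open 0.0539 F [ 0.7  0.2 -2.3]
units [ 0.05   0.032 -0.046] turn -0.033 rows 1.0
```

Call:
drive_tool(commands="1 0.05 0 0 0; 1 0.05 0 0 0; -0.6 0.05 0 0 0; -0.6 0.05 0 0 0; -0.6 0.05 0 0 0; -0.6 0.05 0 0 0; -0.6 0.05 0 0 0; -0.6 0.05 0 0 0")

```text
t: 17.1
tool_pos: [0.5755, -0.1473, 0.0526]
tool_rot: [0.123, 1.567, -0.123]
contact_force: [-0.5, -0.7, 0.4]
opening: 0.0683
```

Call:
drive_tool(commands="-0.7 -0.5 0 0 0; -0.7 -1 0 0 0; -0.7 -2 0 0 0; -0.7 -3 0 0 0; -0.7 -3.5 0 0 0; -0.7 -3.5 0 0 0")

```text
t: 17.6
tool_pos: [0.5788, -0.1486, 0.2002]
tool_rot: [0.12, 1.555, -0.125]
contact_force: [1.4, -0.2, 0.5]
opening: 0.0726
```

```bash
python3 - <<'E'
from h import *
plan(.565,.308,.19,81.2)
snap('wrist','w13'); snap('side','d13')
P=cloud('w13'); m=(np.hypot(P[...,0]-.574,P[...,1]+.147)<.03)&(P[...,2]>.055)&(P[...,2]<.085); print(m.sum(),np.percentile(P[m][:,2],[5,50,95]),cv2.minEnclosingCircle((P[m][:,:2]*1000).astype(np.float32)))
i=cv2.imread('pics/d13.png')[110:230,210:320]; j=cv2.imread('pics/w13.png')[120:300,180:400]
cv2.imwrite('pics/c13.png',np.hstack([cv2.resize(i,(360,390)),cv2.resize(j,(430,390))]))
E
```

```text
t 17.6 p [ 0.5788 -0.1486  0.2002] yaw 81.04 q [-0.38  0.    1.72 -0.    1.41 -1.79] open 0.0726 F [ 1.4 -0.2  0.5]
units [ 0.198 11.222 -2.122] turn -0.032 rows 11.0
3169 [0.06252042 0.06793486 0.06938026] ((576.0049438476562, -149.1114044189453), 27.799423217773438)
```

View pics/c13.png

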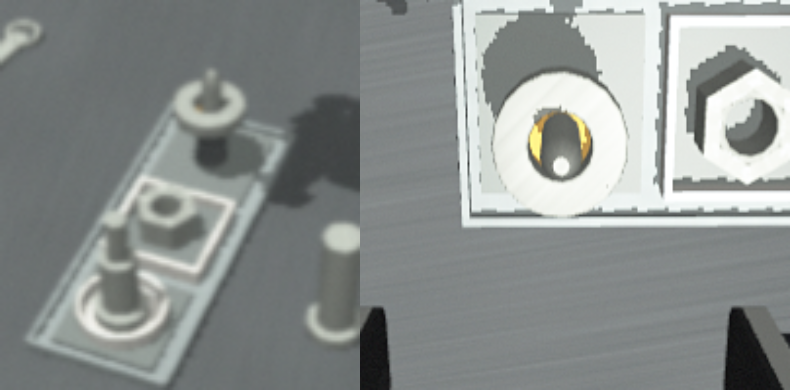

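The large ring sits flat on the follower, its top at z 0.068, around the post. Next is the grey small ring; yaw 36° keeps the jaws clear of the orange and pink decoys.

Call:
drive_tool(commands="-0.7 0 11.2 -2.1 9; -0.7 0 11.2 -2.1 9; -0.7 0 11.2 -2.1 9; -0.7 0 11.2 -2.1 9; -0.7 0 11.2 -2.1 9; -0.7 0 11.2 -2.1 9; -0.7 0 11.2 -2.1 9; -0.7 0 11.2 -2.1 9")

```text
t: 18.37
tool_pos: [0.5646, 0.1715, 0.1894]
tool_rot: [0.735, 1.446, -0.74]
contact_force: [1.3, -0.2, -1.3]
opening: 0.0725
```

```bash
python3 - <<'E'
from h import *
plan(.565,.308,.15,36)
E
```

```text
t 18.37 p [0.5646 0.1715 0.1894] yaw 35.85 q [ 0.17  0.    1.73 -0.    1.41 -0.46] open 0.0725 F [ 1.3 -0.2 -1.3]
units [ 0.982  2.01  -2.76 ] turn -0.031 rows 4.0
```

Call:
drive_tool(commands="-0.7 0.98 2.01 -2.76 0; -0.7 0.98 2.01 -2.76 0; -0.7 0.98 2.01 -2.76 0; -0.7 0.98 2.01 -2.76 0; -0.7 0.98 2.01 -2.76 0; -0.7 0.98 2.01 -2.76 0")

```text
t: 18.87
tool_pos: [0.5652, 0.3063, 0.1505]
tool_rot: [0.731, 1.446, -0.737]
contact_force: [-0.3, -0.3, 0.5]
opening: 0.0727
```

```bash
python3 - <<'E'
from h import *
snap('wrist','w14')
plan(.565,.308,0,36)
P=cloud('w14'); m=(np.hypot(P[...,0]-.565,P[...,1]-.308)<.03)&(P[...,2]>.008)&(P[...,2]<.02);q=P[m]
c,r=cv2.minEnclosingCircle(q[:,:2].astype(np.float32)*1000)
print(len(q),c,r,np.median(q[:,2]),'corr',np.array(c)+1.5*np.array([np.cos(np.radians(36)),np.sin(np.radians(36))]))
E
```

```text
t 18.92 p [0.5659 0.3056 0.1516] yaw 36.04 q [ 0.38  0.16  1.64 -0.    1.35 -0.25] open 0.0727 F [-0.1  0.3  0. ]
units [ 3.79   0.028 -0.063] turn 0.008 rows 4.0
1085 (565.2879028320312, 307.7112121582031) 19.941410064697266 0.012189939438234654 corr [566.50142832 308.59289004]
```

View pics/w14.png

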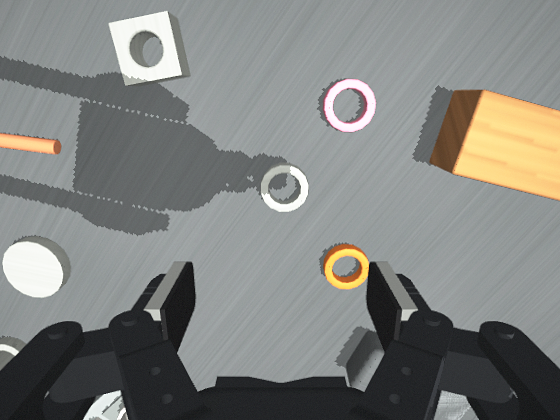

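The grey ring is at (285,188), and the decoys at (348,105) and (346,267) are off the jaw line.

Call:
drive_tool(commands="-0.7 2.5 0.03 -0.05 0; -0.7 2.5 0.03 -0.05 0; -0.7 2.5 0.03 -0.05 0; -0.7 3.5 0.03 -0.05 0; -0.7 3.75 0.03 -0.05 0; -0.7 3.75 0.03 -0.05 0; -0.7 3.75 0.03 -0.05 0; -0.7 3.75 0.03 -0.05 0")

```text
t: 19.58
tool_pos: [0.5684, 0.3089, 0.006]
tool_rot: [0.738, 1.44, -0.733]
contact_force: [0.3, 0.2, -0.1]
opening: 0.0726
```

```bash
python3 - <<'E'
from h import *
plan(.5655,.308,0,36)
E
```

```text
t 19.58 p [0.5684 0.3089 0.006 ] yaw 35.98 q [ 0.38  0.33  1.7  -0.    1.11 -0.25] open 0.0726 F [ 0.3  0.2 -0.1]
units [ 0.15  -0.073 -0.024] turn -0.003 rows 1.0
```

Call:
drive_tool(commands="-0.7 0.14 -0.06 -0.02 0; -0.7 0.14 -0.06 -0.02 0; -0.7 0.14 -0.06 -0.02 0")

```text
t: 19.83
tool_pos: [0.5643, 0.3083, -0.0014]
tool_rot: [0.735, 1.442, -0.734]
contact_force: [-0.2, -0.3, -0.2]
opening: 0.0725
```

Call:
drive_tool(commands="1 0 0 0 0; 1 0 0 0 0; 1 0 0 0 0; 1 0 0 0 0; 1 0 0 0 0; 1 0 0 0 0; 1 0 0 0 0; 1 0 0 0 0", newtons=40)

```text
t: 20.5
tool_pos: [0.5648, 0.3085, -0.0011]
tool_rot: [0.736, 1.442, -0.733]
contact_force: [-0.7, -0.9, 6.4]
opening: 0.0379
```

```bash
python3 - <<'E'
from h import *
plan(.5655,.308,.17,36)
E
```

```text
t 20.5 p [ 0.5648  0.3085 -0.0011] yaw 36.04 q [ 0.38  0.33  1.71  0.    1.1  -0.24] open 0.0379 F [-0.7 -0.9  6.4]
units [-4.278  0.013  0.022] turn 0.008 rows 5.0
```

Call:
drive_tool(commands="1 -4.6 0 0 0; 1 -4.6 0 0 0; 1 -4.6 0 0 0; 1 -4.6 0 0 0; 1 -4.6 0 0 0; 1 -4.6 0 0 0")

```text
t: 21.0
tool_pos: [0.5671, 0.3094, 0.1889]
tool_rot: [0.741, 1.435, -0.727]
contact_force: [0.5, -0.7, -0.6]
opening: 0.0382
```

```bash
python3 - <<'E'
from h import *
plan(.575,-.147,.18,81.2)
snap('wrist','w15')
E
```

```text
t 21.0 p [0.5671 0.3094 0.1889] yaw 36.04 q [ 0.38  0.12  1.61 -0.    1.4  -0.24] open 0.0382 F [ 0.5 -0.7 -0.6]
units [ 0.176 -6.556  9.342] turn -9.032 rows 11.0
```

View pics/w15.png

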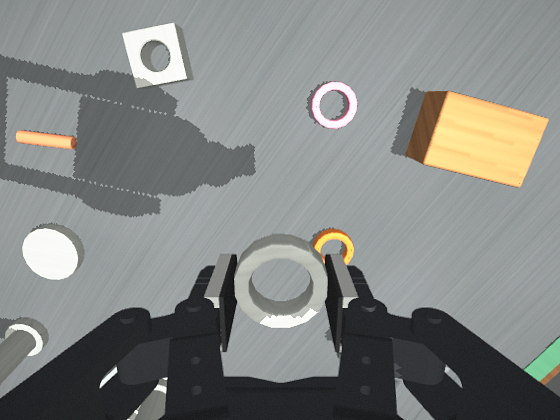

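The small ring is held level at (282,282), with the decoys untouched. Carrying it to the post.

Call:
drive_tool(commands="1 0 -6.55 9.34 -9; 1 0 -6.55 9.34 -9; 1 0 -6.55 9.34 -9; 1 0 -6.55 9.34 -9; 1 0 -6.55 9.34 -9; 1 0 -6.55 9.34 -9; 1 0 -6.55 9.34 -9; 1 0 -6.55 9.34 -9")

```text
t: 21.72
tool_pos: [0.5676, -0.0135, 0.178]
tool_rot: [0.121, 1.573, -0.12]
contact_force: [0.5, -0.1, -0.3]
opening: 0.0383
```

```bash
python3 - <<'E'
from h import *
plan(.575,-.147,.16,81.2)
E
```

```text
t 21.72 p [ 0.5676 -0.0135  0.178 ] yaw 81.21 q [-0.15 -0.04  1.8   0.    1.39 -1.57] open 0.0383 F [ 0.5 -0.1 -0.3]
units [ 0.447 -3.27   0.696] turn 0.002 rows 4.0
```

Call:
drive_tool(commands="1 0.4 -3.27 0.68 0; 1 0.4 -3.27 0.68 0; 1 0.4 -3.27 0.68 0; 1 0.4 -3.27 0.68 0; 1 1.0 -3.27 0.68 0; 1 1.3 -3.27 0.68 0; 1 1.3 -3.27 0.68 0; 1 1.3 -3.27 0.68 0")

```text
t: 22.38
tool_pos: [0.5744, -0.144, 0.1266]
tool_rot: [0.124, 1.573, -0.121]
contact_force: [0.1, 0.0, -0.8]
opening: 0.038
```

```bash
python3 - <<'E'
from h import *
plan(.574,-.147,.095,81.2)
snap('wrist','w16')
im=cv2.imread('pics/w16.png'); cv2.imwrite('pics/c16.png',cv2.resize(im[195:360,200:360],None,fx=3.6,fy=3.6,interpolation=cv2.INTER_CUBIC))
E
```

```text
t 22.38 p [ 0.5744 -0.144   0.1266] yaw 81.09 q [-0.37  0.07  1.78  0.    1.3  -1.79] open 0.038 F [ 0.1  0.  -0.8]
units [ 0.791 -0.076  0.005] turn -0.022 rows 1.0
```

View pics/c16.png

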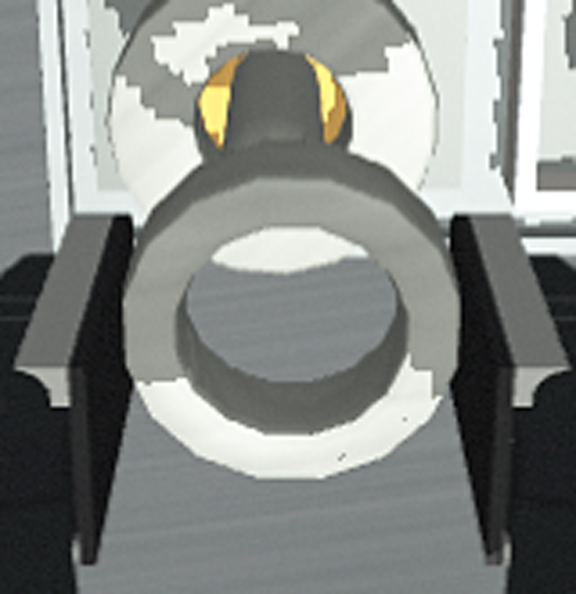

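Call:
drive_tool(commands="1 0.2 -0.06 0 0; 1 0.4 -0.06 0 0; 1 0.6 -0.06 0 0; 1 0.7 -0.06 0 0; 1 0.7 -0.06 0 0; 1 0.7 -0.06 0 0")

```text
t: 22.93
tool_pos: [0.5755, -0.1477, 0.1011]
tool_rot: [0.123, 1.568, -0.123]
contact_force: [-0.1, -0.4, -1.0]
opening: 0.038
```

```bash
python3 - <<'E'
from h import *
plan(.574,-.147,.067,81.2)
snap('wrist','w17')
im=cv2.imread('pics/w17.png'); cv2.imwrite('pics/c17.png',cv2.resize(im[195:360,200:360],None,fx=3.6,fy=3.6,interpolation=cv2.INTER_CUBIC))
E
```

```text
t 22.93 p [ 0.5755 -0.1477  0.1011] yaw 81.04 q [-0.38  0.1   1.79 -0.    1.25 -1.79] open 0.038 F [-0.1 -0.4 -1. ]
units [ 0.851  0.011 -0.04 ] turn -0.032 rows 1.0
```

View pics/c17.png

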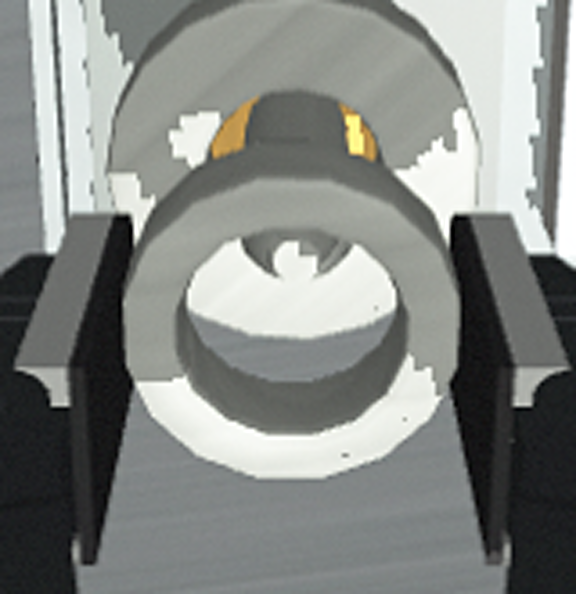

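The post tip at crop (295,258) is laterally centred and about 1.6 mm towards the base. I'll correct and lower.

Call:
drive_tool(commands="1 0.1 0 -0.04 0; 1 0.25 0 -0.04 0; 1 0.4 0 -0.04 0; 1 0.55 0 -0.04 0; 1 0.7 0 -0.04 0; 1 0.8 0 -0.04 0; 1 0.82 0 -0.04 0; 1 0.82 0 -0.04 0")

```text
t: 23.65
tool_pos: [0.5739, -0.1475, 0.0681]
tool_rot: [0.123, 1.568, -0.123]
contact_force: [-0.8, -0.8, -0.5]
opening: 0.0378
```

```bash
python3 - <<'E'
from h import *
plan(.574,-.147,.067,81.2)
snap('wrist','w18')
im=cv2.imread('pics/w18.png'); cv2.imwrite('pics/c18.png',cv2.resize(im[195:360,200:360],None,fx=3.6,fy=3.6,interpolation=cv2.INTER_CUBIC))
E
```

```text
t 23.65 p [ 0.5739 -0.1475  0.0681] yaw 81.04 q [-0.38  0.13  1.82 -0.    1.2  -1.79] open 0.0378 F [-0.8 -0.8 -0.5]
units [0.027 0.012 0.001] turn -0.033 rows 1.0
```

View pics/c18.png

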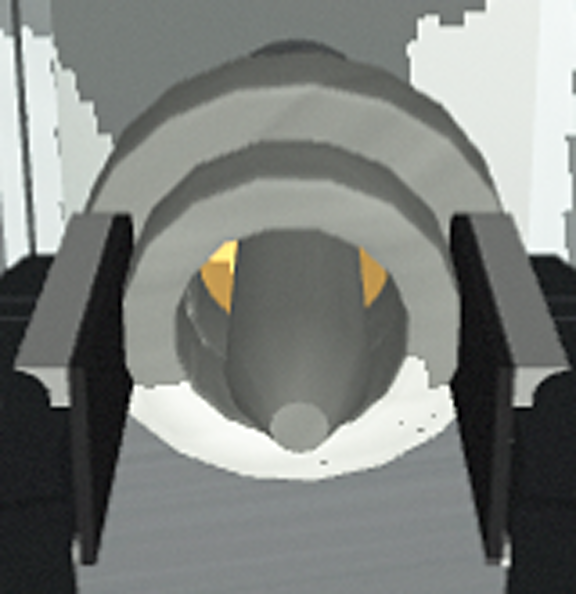

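The ring is threaded: the post passes through the bore at (300,420 crop). I'll press the stack down while still holding the ring square, with a firmer grip.

Call:
drive_tool(commands="1 0.05 0 0 0; 1 0.1 0 0 0; 1 0.15 0 0 0; 1 0.2 0 0 0; 1 0.25 0 0 0; 1 0.3 0 0 0; 1 0.35 0 0 0; 1 0.4 0 0 0", newtons=70)

```text
t: 24.37
tool_pos: [0.5749, -0.1479, 0.0541]
tool_rot: [0.123, 1.566, -0.123]
contact_force: [-3.1, -0.0, 7.3]
opening: 0.037
```

Call:
drive_tool(commands="1 0.05 0 0 0; 1 0.1 0 0 0; 1 0.15 0 0 0; 1 0.2 0 0 0; 1 0.25 0 0 0; 1 0.25 0 0 0")

```text
t: 24.87
tool_pos: [0.575, -0.1478, 0.0469]
tool_rot: [0.123, 1.568, -0.123]
contact_force: [-10.1, 4.0, 20.8]
opening: 0.0371
```

Call:
drive_tool(commands="1 0.05 0 0 0; 1 0.05 0 0 0; 1 0.05 0 0 0")

```text
t: 25.12
tool_pos: [0.5751, -0.1479, 0.0468]
tool_rot: [0.122, 1.568, -0.123]
contact_force: [-15.6, 4.7, 29.8]
opening: 0.0368
```

Call:
drive_tool(commands="1 -0.1 0 0 0; -0.4 -0.1 0 0 0; -0.4 -0.1 0 0 0; -0.4 -0.1 0 0 0; -0.4 -0.1 0 0 0; -0.4 -0.1 0 0 0; -0.4 -0.1 0 0 0")

```text
t: 25.7
tool_pos: [0.5739, -0.1475, 0.0442]
tool_rot: [0.123, 1.568, -0.123]
contact_force: [-0.6, 0.8, -0.5]
opening: 0.0598
```

Call:
drive_tool(commands="-0.4 -1 0 0 0; -0.4 -2 0 0 0; -0.4 -3 0 0 0; -0.4 -3.5 0 0 0; -0.4 -3.5 0 0 0")

```text
t: 26.12
tool_pos: [0.5777, -0.1489, 0.1923]
tool_rot: [0.12, 1.556, -0.125]
contact_force: [0.4, 0.0, 0.3]
opening: 0.0596
```

```bash
python3 - <<'E'
from h import *
plan(.574,-.147,.067,81.2)
for n,f in [('wrist','w19'),('side','d19'),('scene','s19')]:
    snap(n,f)
    P=cloud(f); r=np.hypot(P[...,0]-.5735,P[...,1]+.147)
    a=P[(r<.019)&(r>.012)][:,2]; b=P[(r<.026)&(r>.0225)][:,2]
    b=b[b>.03]; a=a[(a>.03)&(a<.09)]
    print(f,'small',np.round(np.percentile(a,[10,50,90]),4),'large',np.round(np.percentile(b,[10,50,90]),4))
i=cv2.imread('pics/d19.png')[110:230,210:320]; j=cv2.imread('pics/w19.png')[120:300,180:400]
cv2.imwrite('pics/c19.png',np.hstack([cv2.resize(i,(360,390)),cv2.resize(j,(430,390))]))
E
```

```text
t 26.12 p [ 0.5777 -0.1489  0.1923] yaw 81.04 q [-0.38  0.    1.73 -0.    1.4  -1.79] open 0.0596 F [0.4 0.  0.3]
units [ 3.132  0.041 -0.137] turn -0.032 rows 4.0
w19 small [0.047  0.0595 0.0609] large [0.0483 0.2748 0.2827]
d19 small [0.0467 0.0558 0.0598] large [0.0418 0.0489 0.295 ]
s19 small [0.0471 0.0596 0.0621] large [0.0493 0.4934 0.5046]
```

View pics/c19.png

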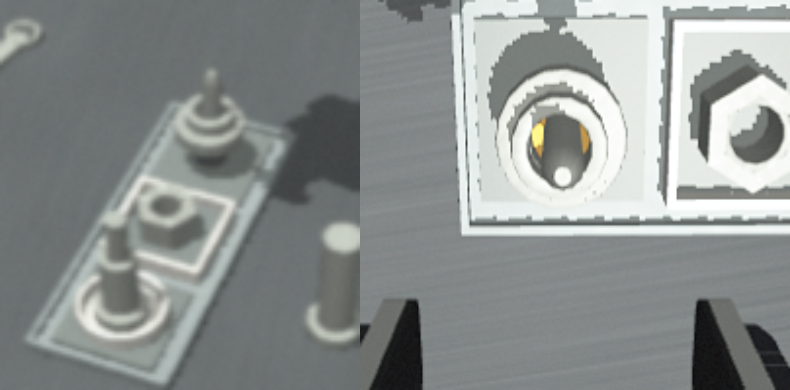

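```bash
python3 - <<'E'
from h import *
for f in ['w13','w19','d13','d19']:
    P=cloud(f); z=P[...,2]; r=np.hypot(P[...,0]-.575,P[...,1]+.148)<.03
    h,e=np.histogram(z[r&(z>.03)&(z<.075)],bins=np.arange(.03,.0755,.001))
    print(f,[(round(e[i]*1000),int(h[i])) for i in np.argsort(h)[::-1][:7]])
    for lo,hi in [(.0655,.0715),(.0455,.0505),(.0575,.0625)]:
        q=P[r&(z>lo)&(z<hi)]
        if len(q)>40:
            A=np.c_[q[:,:2]-q[:,:2].mean(0),np.ones(len(q))]; c=np.linalg.lstsq(A,q[:,2],rcond=None)[0]; print('  ',lo,len(q),c[2].round(5),'tilt deg',np.degrees(c[:2]).round(2))
E
```

```text
w13 [(67, 1194), (68, 1151), (66, 265), (69, 210), (54, 85), (53, 78), (65, 38)]
   0.0655 2858 0.06796 tilt deg [-0.06  0.06]
   0.0575 113 0.06011 tilt deg [-0.16  0.18]
w19 [(48, 675), (60, 456), (47, 407), (59, 344), (49, 264), (61, 123), (58, 97)]
   0.0655 42 0.06839 tilt deg [5.78 1.31]
   0.0455 1456 0.04831 tilt deg [ 0.01 -0.05]
   0.0575 1044 0.06008 tilt deg [ 0.33 -0.11]
d13 [(66, 54), (65, 38), (67, 35), (68, 24), (64, 20), (62, 17), (63, 10)]
   0.0655 147 0.06716 tilt deg [0.   0.26]
d19 [(47, 30), (46, 24), (48, 20), (58, 18), (44, 18), (59, 17), (45, 16)]
   0.0455 93 0.04762 tilt deg [-0.47  0.43]
   0.0575 52 0.05932 tilt deg [-0.19 -0.48]
```

View pics/s19.png

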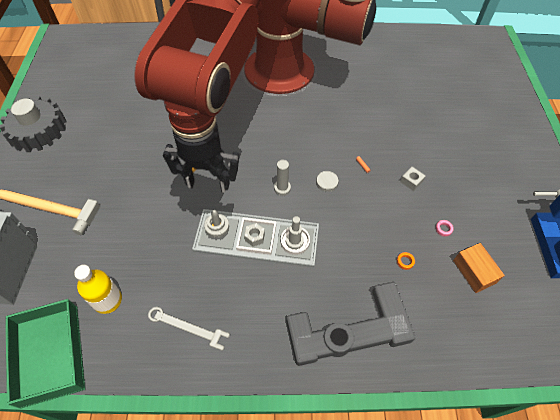

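All checks agree: the large ring top is at 0.048 and the small ring top at 0.060, both level. The press reached 30 N with no further travel, against the 8–10 N needed, and the robot is now clear. Handing in.

```bash
python3 - <<'E'
from h import *
print(ctrl.finish_job())
E
```

```text
the job is handed in; nothing more can be done
None
```

The kit is made up in the caddy and handed in at about 26 s. No fault or limit came up during the run; `finish_job` gives no verdict.

- **Pin:** the stepped pin stands upright in the cup, with its top at z≈0.108 m (0.109 expected). The cameras agreed on its position to within about 4 mm, well inside the cup.
- **Nut:** the hexagon nut lies flat in the pocket, with its top at 0.034 m as expected.
- **Rings:** the large ring went on the post first and the small one on top. I pressed the stack while gripping the small ring, until the force reached 30 N with no further travel.
- **Follower home:** the ring tops ended level at 0.0483 and 0.0601 m by the wrist camera (0.048 and 0.060 expected at home). The side camera read 0.0476 and 0.0593 m. The measured travel was 19.6 mm against 20, within camera noise.
- **Look-alikes:** the plain pin, square nut, solid disc and the orange and pink rings were not touched.

The press also put about 15 N of side load on the post, which went away on release. The arm often settled 2–5 mm off its commanded pose, so I re-measured and corrected before each ring grasp and fit.

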